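# Prop the produce bin open, put the lemon away, release the lid

## Robot

A 7-joint arm with a two-finger parallel gripper is mounted at the origin on a cart in front of the work surface, level with it; the furniture and walls round the work are solid. World frame = base frame: x ahead of the robot, y to its left, z up, the work surface at z = 0. Lengths are in m, angles in rad, forces in N, time in s.
With the tool pointing down it reaches from about 0.425 to 0.825 m from the base axis. Payload 3.6 kg.
Tool frame: the origin (TCP) lies between the finger pads; the fingertips stand 8 mm ahead of it and the grasp point (between the pads) lies 11 mm behind it (ctrl.tip_extent is the distance from the TCP to the fingertips, in m); z points along the fingers, y is the direction in which the jaws open and shut (so a half turn about z gives the same grasp; the last joint's range is limited). The gripper opens to 93 mm and grips with 3 to 60 N. Pads are 15 mm wide; open, the fingers measure 128 mm over their backs; the gripper's body (75 mm by 188 mm) begins 65 mm behind the grasp point.
Start: joints at [-1.228, 0.615, -0.013, 1.423, 0.008, 1.103, -0.04], TCP at [0.234, 0.606, 0.227] pointing down, gripper open.
Joint ranges: [-3.12, 3.12], [-0.3, 2.06], [-1.34, 1.32], [0.26, 2.42], [-1.36, 4.5], [0.01, 1.98], [-2.84, 2.84]. Speed limits (rad/s): [2.79, 2.79, 3.14, 3.14, 3.14, 3.14, 3.14].

## Interface

Orientations are given as [roll, pitch, yaw] about the fixed x, y, z axes, in that order (R = Rz(yaw) Ry(pitch) Rx(roll)).
In Python, from station import ctrl, imaging gives the robot as it stands.
- The arm moves only by the tool play_rows, never from a script. Its argument "commands" is a list of rows, each an object of numbers: "hand": the opening, from 0 (shut) to 1 (fully open); "x", "y", "z": the shift along the tool's x, y, z normalised to -1 to 1, where 1 is 30 mm; "wx", "wy", "wz": the turn, a rotation vector about the tool's x, y, z normalised to -1 to 1, where 1 is 0.12 rad. In form: [{"hand": .., "x": .., "y": .., "z": .., "wx": .., "wy": .., "wz": ..}, ...]. A call has 1 to 12 rows; each row shifts and turns the commanded pose from where the row before left it, along the tool's axes as they then stand; what a row does not reach is not made up. A row lasts 1/8 s, in which the tool goes at most 62.5 mm and 10.7 degrees, less where a joint would pass 70% of its speed; a pose out of reach is approached as far as the arm can. A call with a number of a shift or a turn outside -1 to 1 is refused whole. A call with a gripper value outside its range is refused whole. The fingers move at their own pace and stop on an object; the grip force is fixed at half the most. Time passes only in rows, so rows that do not move let the fingers close. It gives the time, the measured TCP pose, the force and the opening at its end, in the units of the state.
- ctrl.get_obs(): the state, without advancing time (a new reading comes with each control period).
- imaging.camera(name): name is "scene" or "side" or "wrist"; returns (picture, depth): 480x640x3 uint8, red, green, blue; 480x640 float32, m along the optical axis (not along the pixel's ray), 0 where there is no reading.
- imaging.get_calibration(name): a dict with "camera_matrix" (3x3 intrinsics, pixels), "xyz" and "orientation" of the camera in the world. Camera axes: x right, y down, z forward; pixel columns grow to the right and rows downward; lengths in m; the calibration is good to about 2 mm. The wrist camera is an equidistant fisheye: a pixel r from the principal point sees the ray r / f radians off the axis. A picture is of the moment at which its call begins: read the wrist's pose just before it. get_calibration takes no time and is no camera call; for the wrist camera it gives the pose at the moment of the call.
- ctrl.sign_off(): hands the job in, once; it reports no verdict.
The state is a dict: "clock": time; "q": joint angles; "joint_velocities": joint speeds; "tau": joint torques, N m; "tool_pos": TCP position; "ee_rot": TCP orientation; "wrist_force": force on the tool from outside, world axes, zero at the start; "torque": the same for the moment, N m; "width": opening from 0.0 (shut) to 1.0 (fully open).
Only numpy, scipy, OpenCV 4.12 (cv2) and the standard library are available. Lean on these libraries where they do the work, as an engineer would, in place of code of your own. Each camera call takes 0.05 s, during which the arm holds its last target.

## Task

Put the lemon away in the produce bin: swing the bin's ratchet lever up and back until you feel it come up firmly against its stop, without heaving on it, then let go so that the ratchet holds the lid up. Lay the lemon inside without dropping it, then press the release button and keep it pressed until the lid has shut completely. Leave the other things on the worktop where they stand.

Things in the scene. Friction and masses are not known exactly. Their poses are not given: they have to be found in the camera images.
- bin: Produce bin, screwed to the worktop: white tray 200 (x) x 220 (y) x 90 mm, walls and floor 6 mm, wooden lid. Origin: centre of underside; x to its rear (hinge), y to its left, z up. On its left a grey housing (y +111 to +191, x -89 to +156 mm, 70 mm high) with a grey ratchet drum (radius 66 mm about the axle, y +112 to +156 mm). On its right axle and lever.
- lid_hinge (a point): Point of the lid's hinge axle produced to the plane of the grip's middle, at the bin's (+90, -174, +102) mm. The axle runs along the bin's y. Lid (192 mm deep, 10 mm thick) and lever are one rigid part and turn about it together. A damper and a weak spring shut them in 1 to 2 s once the ratchet is freed.
- lever_grip (a point): Middle of the lever's grip: a black round bar 20 mm thick and 70 mm long that sticks out to the bin's right, parallel to the axle and 160 mm from it; the steel arm that carries it is 44 mm to the left of this point. With the lid shut the grip is in front of the axle (-x), 15 mm higher, nothing under it; it swings up and to the rear. It can turn between fingers that pinch it front and rear.
- lid (a joint): Angle of lid and lever, rad: 0 shut, grows as it opens. From 0.3 on a ratchet with notches 0.16 apart clicks past; let go, the lid sinks back to the notch below and is held. A rubber stop ends the travel between 1.35 and 1.65: hidden, to be felt. Raising takes up to 8 N at the grip; the stop adds 0.8 N per mm there: 3 N extra is firm, 15 N extra is too hard.
- button_top (a point): Centre of the top face of the release button, a round black cap 36 mm across, standing 20 mm proud of the left housing, at the bin's (-55, +160, +92) mm, pressed straight down.
- release (a joint): How far the release button is pressed, m: 0 up, 0.011 fully down. A spring resists with about 3 N at first and 6 to 7 N at the bottom. Beyond 0.007 the ratchet is free; if the button comes up early, the next notch catches the lid.
- lemon_centre (a point): Centre of the lemon, a yellow ellipsoid 78 mm long (along its x), 55 mm wide and 56 mm high, lying on the worktop. About 0.11 kg.
- bin_middle (a point): Point on the bin's inner floor 45 mm in front of its centre, 6 mm above the worktop: the middle of the part that the raised lid leaves free. The hollow is 188 x 208 mm and 84 mm deep.
- apple: Bystander: red apple, 80 mm, on the worktop; origin at the centre of its underside.
- mug_blue: Bystander: blue and white mug, 92 mm high, on the worktop; origin at the centre of its underside.
- spice_jar: Bystander: spice jar with a yellow-brown cap, 42 mm across and 96 mm high, on the worktop; origin at the centre of its underside.
- low_tin: Bystander: low round cream pot, 90 mm across and 32 mm high, on the worktop; origin at the centre of its underside.

How it is judged:
By the outcome, as a careful person would: the job done as asked, in the order asked, and still so for the second after the job is handed in, with the robot touching nothing.
It also fails if it takes over 72 s, if anything falls off the work surface, if the arm or the gripper's body presses on something with over 40 N, if the wrist force passes 120 N, or if a joint passes its speed limit or range.

## Working session

There is one attempt and no reset: what is moved stays moved. The work goes in short steps, Python scripts to look and compute and a tool call to move; the robot and the scene stay as the last step left them, time stands still between calls to the robot, and variables do not carry over. Pictures are saved under pics/ and viewed, and the job is handed in when it is done.

Besides the shell and the picture viewer there is one more tool, called after "Call:" by a JSON object that holds its "fn" and its "kwargs". play_rows: Moves the arm, as the interface text tells. Scaled input: -1 to 1 covers 30 mm each way for a shift and 0.12 rad each way for a turn. Its arguments: {"type":"object","properties":{"commands":{"type":"array"}},"required":["commands"]}

```bash
ls; mkdir -p pics; python3 - <<'E'
from station import ctrl, imaging
import cv2,numpy as np
print(ctrl.get_obs())
for n in ["scene","side"]:
    p,d=imaging.camera(n); cv2.imwrite(f"pics/{n}0.png",p[:,:,::-1]); np.savez(f"pics/{n}0.npz",p=p,d=d); print(n,imaging.get_calibration(n))
E
```

```text
pics
{'clock': 0.0, 'q': array([-1.22846912,  0.61587883, -0.01260558,  1.42486348,  0.00809257,
        1.10341399, -0.04037307]), 'joint_velocities': array([ 0.0004044 , -0.00034825, -0.00056324,  0.00120007, -0.00071945,
       -0.00234472,  0.00072163]), 'tau': array([ 6.73371160e-04, -4.58938086e+01,  2.09517013e-01, -1.65738595e+01,
       -6.10427815e-02,  2.04690458e-02,  2.27515288e-04]), 'tool_pos': array([0.23405903, 0.6055788 , 0.22551914]), 'ee_rot': array([-3.13907930e+00,  3.51089662e-05,  2.77284652e+00]), 'wrist_force': array([0.14741422, 0.99707184, 0.96274357]), 'torque': array([ 0.01792362, -0.02643803,  0.06011767]), 'width': 1.0022100268834715}
scene {'camera_matrix': array([[610.42942042,   0.        , 326.57088592],
       [  0.        , 610.42942042, 243.87068497],
       [  0.        ,   0.        ,   1.        ]]), 'xyz': array([-0.33153873,  1.32454453,  1.28149847]), 'orientation': array([-2.24429839,  0.00479629, -2.54306285])}
side {'camera_matrix': array([[466.20788287,   0.        , 320.60639979],
       [  0.        , 466.20788287, 235.69109266],
       [  0.        ,   0.        ,   1.        ]]), 'xyz': array([ 0.11821523, -0.69202739,  0.82699981]), 'orientation': array([-2.26350495,  0.02146395, -0.50356411])}
```

View pics/scene0.png

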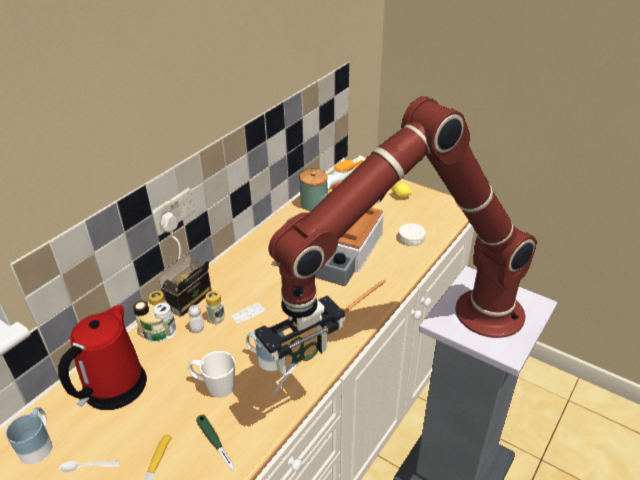

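View pics/side0.png

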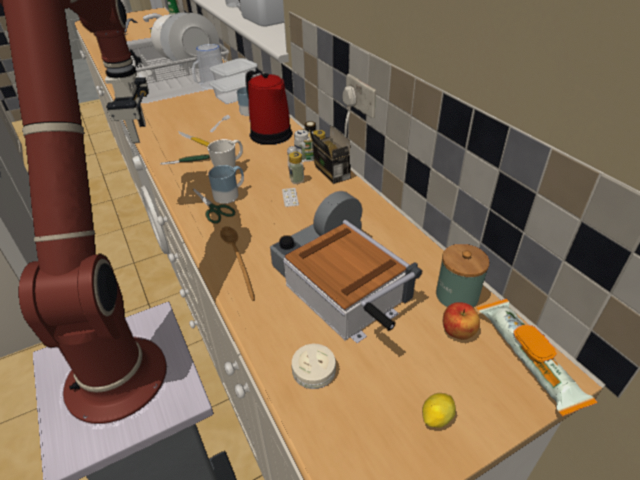

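The side view shows the shut bin, with the button at (287,242), the grip at (380,315), the lemon at (438,411), the tin at (314,366) and the apple at (461,320). Next I'll turn these into world positions.

```bash
cat > h.py <<'E'
import numpy as np,cv2
from scipy.spatial.transform import Rotation as R
from station import ctrl, imaging
def cloud(n,d):
    c=imaging.get_calibration(n);K=c['camera_matrix'];v,u=np.mgrid[:480,:640]
    P=np.stack([(u-K[0,2])/K[0,0]*d,(v-K[1,2])/K[1,1]*d,d],-1)
    return P@R.from_euler('xyz',c['orientation']).as_matrix().T+c['xyz']
def proj(n,X):
    c=imaging.get_calibration(n);K=c['camera_matrix']
    p=(np.atleast_2d(X)-c['xyz'])@R.from_euler('xyz',c['orientation']).as_matrix()
    return (p[:,:2]/p[:,2:])*K[0,0]+K[:2,2]
def st():
    o=ctrl.get_obs();print('t',round(o['clock'],2),'pos',o['tool_pos'].round(4),'rot',o['ee_rot'].round(3),'F',o['wrist_force'].round(1),'w',round(o['width'],3),'q',o['q'].round(2));return o
E
python3 - <<'E'
from h import *
z=np.load('pics/side0.npz');p=z['p'];d=z['d'];W=cloud('side',d)
for n,(u,v) in dict(button=(287,242),grip=(380,315),gripA=(370,307),gripB=(390,323),lemon=(438,411),tin=(314,366),apple=(461,320),lid=(345,260),table=(350,420),fr=(285,275),frc=(345,330),rr=(408,270)).items():
    print(n,W[v,u].round(4))
hsv=cv2.cvtColor(p,cv2.COLOR_RGB2HSV)
m=(hsv[...,0]>22)&(hsv[...,0]<34)&(hsv[...,1]>170)&(np.mgrid[:480,:640][0]>385)&(np.mgrid[:480,:640][1]>410)&(np.mgrid[:480,:640][1]<470)&(np.mgrid[:480,:640][0]<440)
m&=(W[...,2]>0.012)
L=W[m];print('lemon',len(L),L.min(0),L.max(0))
# fit ellipsoid a=39,b=27.5,c=28
from scipy.optimize import least_squares
def f(x):
    dx=L-[x[0],x[1],0.028];c,s=np.cos(x[2]),np.sin(x[2])
    a=dx[:,0]*c+dx[:,1]*s;b=-dx[:,0]*s+dx[:,1]*c
    return np.sqrt((a/.039)**2+(b/.0275)**2+(dx[:,2]/.028)**2)-1
for y0 in (0,.8,1.6,2.4):
    r=least_squares(f,[*L.mean(0)[:2],y0],loss='soft_l1',f_scale=.05);print(r.x,r.cost)
b=p[200:360,240:440];cv2.imwrite('pics/crop.png',cv2.resize(b[:,:,::-1],(800,640),interpolation=cv2.INTER_CUBIC)[:600])
E
```

```text
button [0.4491 0.1106 0.093 ]
grip [ 0.4949 -0.2163  0.1279]
gripA [ 0.4898 -0.189   0.1272]
gripB [ 0.5    -0.2424  0.1281]
lemon [ 0.499  -0.3999  0.0521]
tin [ 0.3564 -0.1972  0.0354]
apple [ 0.6662 -0.2693  0.066 ]
lid [ 0.5307 -0.0265  0.1051]
table [ 0.3694 -0.3138  0.0009]
fr [0.4167 0.063  0.0374]
frc [ 0.4558 -0.1518  0.0371]
rr [ 0.6295 -0.1297  0.1117]
lemon 872 [ 0.11821523 -0.69202739  0.02290942] [ 0.54200164 -0.36830488  0.82699981]
[ 0.51506787 -0.38824199  0.24655721] 3.832092276978201
[ 0.51506793 -0.38824176  0.24660119] 3.8320922766070096
[ 0.51506793 -0.38824176  0.2466022 ] 3.8320922767075585
[ 0.51506788 -0.38824196  3.3881548 ] 3.832092276473367
```

View pics/crop.png

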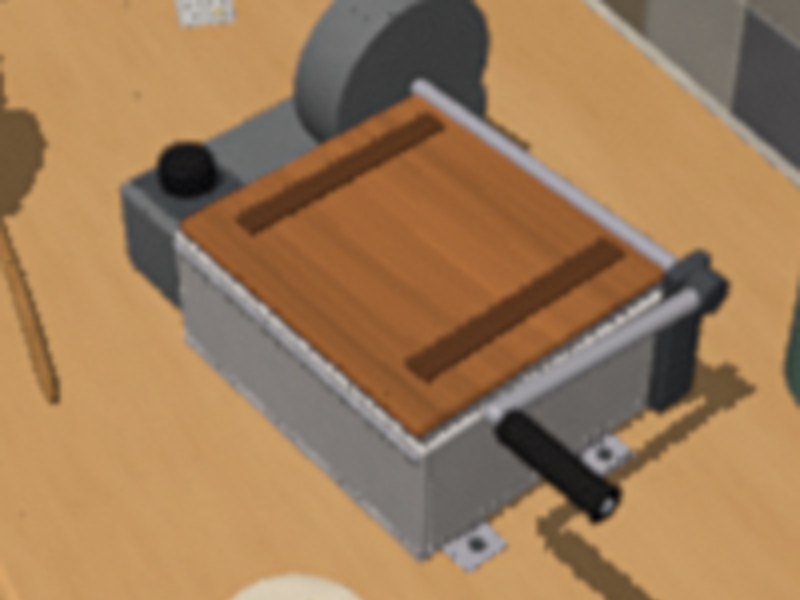

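```bash
python3 - <<'E'
from h import *
from scipy.optimize import least_squares
z=np.load('pics/side0.npz');p=z['p'];d=z['d'];W=cloud('side',d)
hsv=cv2.cvtColor(p,cv2.COLOR_RGB2HSV);v,u=np.mgrid[:480,:640]
# bin fit: minimize edges of lid: wood points extents over yaw; front wall plane
wall=(W[...,2]>.02)&(W[...,2]<.08)&(d>0)&(u>292)&(u<342)&(v>275)&(v<330)
A=W[wall]; 
dark=(p.max(-1)<60)&(d>0)
bt=dark&(u>275)&(u<300)&(v>232)&(v<246)&(W[...,2]>.088)
g=dark&(u>360)&(u<400)&(v>298)&(v<330)&(W[...,2]>.105)
print(len(A),bt.sum(),g.sum(), W[bt].mean(0),W[g].mean(0),W[g].min(0),W[g].max(0))
B=W[bt];G=W[g]
nz=np.linalg.svd(A[:,:2]-A[:,:2].mean(0),full_matrices=False)[2];print('wall yaw',np.degrees(np.arctan2(-nz[0,0],nz[0,1])))
# side wall right
sw=(W[...,2]>.03)&(W[...,2]<.08)&(d>0)&(u>350)&(u<400)&(v>275)&(v<330)&(p.max(-1)>110)&(W[...,0]>.45)&(W[...,1]>-.2)
S=W[sw];print(len(S))
def tob(X,x):
    c,s=np.cos(x[2]),np.sin(x[2]);q=X[:,:2]-x[:2];return np.stack([q[:,0]*c+q[:,1]*s,-q[:,0]*s+q[:,1]*c,X[:,2]],1)
def res(x):
    a=tob(A,x);r1=a[:,0]+.1
    s=tob(S,x);r2=s[:,1]+.11
    gg=tob(G,x);r3=np.hypot(gg[:,0]+.0693,gg[:,2]-.117)-.010
    b=tob(B.mean(0)[None],x);r4=(b[0,:2]-[-.055,.160])*np.sqrt(30)
    return np.r_[r1/np.sqrt(len(A))*5,r2/np.sqrt(len(S))*5,r3/np.sqrt(len(G))*5,r4]
r=least_squares(res,[.53,-.03,.18],loss='soft_l1',f_scale=.005);x=r.x;print('bin',x,np.degrees(x[2]))
print('med resid',np.median(tob(A,x)[:,0]+.1),np.median(tob(S,x)[:,1]+.11),tob(B.mean(0)[None],x),'grip y',tob(G,x).min(0),tob(G,x).max(0))
def w(b):
    c,s=np.cos(x[2]),np.sin(x[2]);return np.array([x[0]+c*b[0]-s*b[1],x[1]+s*b[0]+c*b[1],b[2]])
for n,b in dict(grip=(-.0693,-.174,.117),hinge=(.09,-.174,.102),button=(-.055,.16,.092),middle=(-.045,0,.006)).items():print(n,w(b).round(4),proj('side',w(b)).round(0), 'reach',np.hypot(*w(b)[:2]).round(3))
def blob(m,ax,h):
    L=W[m&(d>0)];
    def f(q):
        dx=L-[q[0],q[1],h];c,s=np.cos(q[2]),np.sin(q[2])
        a=dx[:,0]*c+dx[:,1]*s;b=-dx[:,0]*s+dx[:,1]*c
        return np.sqrt((a/ax[0])**2+(b/ax[1])**2+(dx[:,2]/ax[2])**2)-1
    for y0 in (0,1.5):
        r=least_squares(f,[*L.mean(0)[:2],y0],loss='soft_l1',f_scale=.05);print(len(L),r.x,r.cost,np.median(abs(r.fun)))
m=(hsv[...,0]>22)&(hsv[...,0]<34)&(hsv[...,1]>150)&(v>385)&(v<440)&(u>410)&(u<465)&(W[...,2]>.008)&(W[...,2]<.07)
blob(m,(.039,.0275,.028),.028)
print(W[m&(d>0)].min(0),W[m&(d>0)].max(0))
t=(W[...,2]>.025)&(d>0)&(u>285)&(u<340)&(v>340)&(v<392);print('tin',W[t].min(0),W[t].max(0))
t=(W[...,2]>.01)&(W[...,2]<.09)&(d>0)&(hsv[...,1]>130)&((hsv[...,0]<12)|(hsv[...,0]>170))&(u>440)&(u<482)&(v>300)&(v<340);print('apple',W[t].min(0),W[t].max(0))
E
```

```text
835 104 312 [0.44941423 0.11578203 0.09388664] [ 0.49326973 -0.21353987  0.1249646 ] [ 0.48105765 -0.24589048  0.10852697] [ 0.51121491 -0.17782194  0.13155015]
wall yaw -169.76746438399425
0
bin [ 0.53401086 -0.03094998  0.18876887] 10.815659740879985
med resid 0.0010197120890853006 nan [[-0.05555962  0.16        0.09388664]] grip y [-0.08147617 -0.20435287  0.10852697] [-0.06178067 -0.13489849  0.13155015]
grip [ 0.4986 -0.2149  0.117 ] [[381. 317.]] reach 0.543
hinge [ 0.6551 -0.185   0.102 ] [[433. 285.]] reach 0.681
button [0.45   0.1159 0.092 ] [[286. 241.]] reach 0.465
middle [ 0.4898 -0.0394  0.006 ] [[333. 300.]] reach 0.491
884 [ 0.51500037 -0.38839054  0.21223848] 0.766918533077215 0.0335608595095796
884 [ 0.51500041 -0.38839046  0.2122565 ] 0.7669185330683983 0.03355856454943179
[ 0.47562425 -0.41728254  0.01832789] [ 0.54200164 -0.36830488  0.0598938 ]
tin [ 0.31579353 -0.2300481   0.02502376] [ 0.40534125 -0.14026958  0.03873899]
apple [ 0.64526875 -0.2909892   0.01527437] [ 0.71525264 -0.22197838  0.07031502]
  return _methods._mean(a, axis=axis, dtype=dtype,
  ret = ret.dtype.type(ret / rcount)
```

Call:
{"fn": "play_rows", "kwargs": {"commands": [{"hand": 1,"z": -0.5,"wz": 0.94},{"hand": 1,"z": -0.5,"wz": 0.94},{"hand": 1,"z": -0.5,"wz": 0.94},{"hand": 1,"z": -0.3,"wz": 0.94},{"hand": 1,"wz": 0.94},{"hand": 1,"wz": 0.94},{"hand": 1,"wz": 0.94},{"hand": 1,"wz": 0.94},{"hand": 1,"wz": 0.94},{"hand": 1,"y": 0.9,"x": -0.4},{"hand": 1,"y": 0.9,"x": -0.8},{"hand": 1,"y": 0.9,"x": -1}]}}

```text
invalid input at $.commands[0]: expected keys hand, x, y, z, wx, wy, wz
```

Call:
{"fn": "play_rows", "kwargs": {"commands": [{"hand": 1,"y": 0.9,"x": -1},{"hand": 1,"x": -1},{"hand": 1,"x": -1},{"hand": 1,"x": -1},{"hand": 1,"x": -1},{"hand": 1,"x": -1},{"hand": 1,"x": -1},{"hand": 1,"x": -1},{"hand": 1,"x": -1},{"hand": 1,"x": -1},{"hand": 1,"x": -1},{"hand": 1,"x": -1}]}}

```text
invalid input at $.commands[0]: expected keys hand, x, y, z, wx, wy, wz
```

Call:
{"fn": "play_rows", "kwargs": {"commands": [{"hand": 1,"x": -1},{"hand": 1,"x": -1},{"hand": 1,"x": -1},{"hand": 1,"x": -1},{"hand": 1,"x": -1},{"hand": 1,"x": -1},{"hand": 1,"x": -1},{"hand": 1,"x": -1},{"hand": 1,"x": -1},{"hand": 1,"x": -1},{"hand": 1,"x": -1},{"hand": 1,"x": -0.5}]}}

```text
invalid input at $.commands[0]: expected keys hand, x, y, z, wx, wy, wz
```

```bash
cat >> h.py <<'E'
BX=np.array([0.534,-0.0309]);BY=0.185
RB=np.array([[np.cos(BY),-np.sin(BY)],[np.sin(BY),np.cos(BY)]])
def tobin(X): X=np.asarray(X,float); return np.r_[RB.T@(X[:2]-BX),X[2]]
def toworld(b): b=np.asarray(b,float); return np.r_[RB@b[:2]+BX,b[2]]
def delta(target,rot=None):
    "units in tool axes to world target"
    o=ctrl.get_obs();M=R.from_euler('xyz',o['ee_rot']).as_matrix()
    print('units xyz',(M.T@(np.asarray(target)-o['tool_pos'])/.03).round(2), end=' ')
    if rot is not None: print('turn units',((R.from_matrix(M).inv()*R.from_euler('xyz',rot)).as_rotvec()/.12).round(2),end='')
    print()
E
python3 - <<'E'
from h import *
o=st();print('bin',tobin(o['tool_pos']))
delta(toworld([-.0693,-.174,.18]),[np.pi,0,np.pi/2+BY])
p,d=imaging.camera('wrist');cv2.imwrite('pics/w1.png',p[:,:,::-1])
p,d=imaging.camera('side');cv2.imwrite('pics/s1.png',p[:,:,::-1])
c=imaging.get_calibration('wrist');print(c)
E
```

```text
t 0.1 pos [0.2341 0.6056 0.2256] rot [-3.139  0.     2.773] F [ 0.3 -0.5 -0.7] w 1.001 q [-1.23  0.62 -0.01  1.42  0.01  1.1  -0.04]
bin [-0.17774028  0.68085757  0.22558879]
units xyz [-18.06 -22.33   1.57] turn units [-0.02  0.01  8.48]
{'camera_matrix': array([[371.64829954,   0.        , 315.25333596],
       [  0.        , 371.64829954, 241.02623411],
       [  0.        ,   0.        ,   1.        ]]), 'xyz': array([0.16391833, 0.63484196, 0.38398567]), 'orientation': array([2.86612925e+00, 1.42968355e-03, 1.20234315e+00])}
```

All keys are needed in every row, so nothing moved. I'll resend in full.

Call:
{"fn": "play_rows", "kwargs": {"commands": [{"hand": 1,"x": 0,"y": 0,"z": -0.5,"wx": 0,"wy": 0,"wz": 0.94},{"hand": 1,"x": 0,"y": 0,"z": -0.5,"wx": 0,"wy": 0,"wz": 0.94},{"hand": 1,"x": 0,"y": 0,"z": -0.5,"wx": 0,"wy": 0,"wz": 0.94},{"hand": 1,"x": 0,"y": 0,"z": -0.3,"wx": 0,"wy": 0,"wz": 0.94},{"hand": 1,"x": 0,"y": 0,"z": 0,"wx": 0,"wy": 0,"wz": 0.94},{"hand": 1,"x": 0,"y": 0,"z": 0,"wx": 0,"wy": 0,"wz": 0.94},{"hand": 1,"x": 0,"y": 0,"z": 0,"wx": 0,"wy": 0,"wz": 0.94},{"hand": 1,"x": 0,"y": 0,"z": 0,"wx": 0,"wy": 0,"wz": 0.94},{"hand": 1,"x": 0,"y": 0,"z": 0,"wx": 0,"wy": 0,"wz": 0.94},{"hand": 1,"x": -0.4,"y": 0.9,"z": 0,"wx": 0,"wy": 0,"wz": 0},{"hand": 1,"x": -0.8,"y": 0.9,"z": 0,"wx": 0,"wy": 0,"wz": 0},{"hand": 1,"x": -1,"y": 0.9,"z": 0,"wx": 0,"wy": 0,"wz": 0}]}}

```text
clock: 1.7
tool_pos: [0.3265, 0.5562, 0.2801]
ee_rot: [-3.141, 0.0, 1.759]
wrist_force: [0.5, -0.7, 0.3]
width: 0.998
```

Call:
{"fn": "play_rows", "kwargs": {"commands": [{"hand": 1,"x": -1,"y": 0.9,"z": 0,"wx": 0,"wy": 0,"wz": 0},{"hand": 1,"x": -1,"y": 0,"z": 0,"wx": 0,"wy": 0,"wz": 0},{"hand": 1,"x": -1,"y": 0,"z": 0,"wx": 0,"wy": 0,"wz": 0},{"hand": 1,"x": -1,"y": 0,"z": 0,"wx": 0,"wy": 0,"wz": 0},{"hand": 1,"x": -1,"y": 0,"z": 0,"wx": 0,"wy": 0,"wz": 0},{"hand": 1,"x": -1,"y": 0,"z": 0,"wx": 0,"wy": 0,"wz": 0},{"hand": 1,"x": -1,"y": 0,"z": 0,"wx": 0,"wy": 0,"wz": 0},{"hand": 1,"x": -1,"y": 0,"z": 0,"wx": 0,"wy": 0,"wz": 0},{"hand": 1,"x": -1,"y": 0,"z": 0,"wx": 0,"wy": 0,"wz": 0},{"hand": 1,"x": -1,"y": 0,"z": 0,"wx": 0,"wy": 0,"wz": 0},{"hand": 1,"x": -1,"y": 0,"z": 0,"wx": 0,"wy": 0,"wz": 0},{"hand": 1,"x": -1,"y": 0,"z": 0,"wx": 0,"wy": 0,"wz": 0}]}}

```text
clock: 3.2
tool_pos: [0.4195, 0.2068, 0.2806]
ee_rot: [-3.141, -0.0, 1.758]
wrist_force: [-0.1, 0.1, -0.4]
width: 1.001
```

Call:
{"fn": "play_rows", "kwargs": {"commands": [{"hand": 1,"x": -1,"y": 0,"z": 0,"wx": 0,"wy": 0,"wz": 0},{"hand": 1,"x": -1,"y": 0,"z": 0,"wx": 0,"wy": 0,"wz": 0},{"hand": 1,"x": -1,"y": 0,"z": 0,"wx": 0,"wy": 0,"wz": 0},{"hand": 1,"x": -1,"y": 0,"z": 0,"wx": 0,"wy": 0,"wz": 0},{"hand": 1,"x": -1,"y": 0,"z": 0,"wx": 0,"wy": 0,"wz": 0},{"hand": 1,"x": -1,"y": 0,"z": 0,"wx": 0,"wy": 0,"wz": 0},{"hand": 1,"x": -1,"y": 0,"z": 0,"wx": 0,"wy": 0,"wz": 0},{"hand": 1,"x": -1,"y": 0,"z": 0,"wx": 0,"wy": 0,"wz": 0},{"hand": 1,"x": -1,"y": 0,"z": 0,"wx": 0,"wy": 0,"wz": 0},{"hand": 1,"x": -1,"y": 0,"z": 0,"wx": 0,"wy": 0,"wz": 0},{"hand": 1,"x": -1,"y": 0,"z": 0,"wx": 0,"wy": 0,"wz": 0},{"hand": 1,"x": -1,"y": 0,"z": 0,"wx": 0,"wy": 0,"wz": 0}]}}

```text
clock: 4.7
tool_pos: [0.4864, -0.1467, 0.2806]
ee_rot: [-3.141, -0.0, 1.758]
wrist_force: [0.8, 0.7, 0.0]
width: 0.999
```

```bash
python3 - <<'E'
from h import *
o=st();print('bin',tobin(o['tool_pos']))
delta(toworld([-.0693,-.174,.18]),[np.pi,0,np.pi/2+BY])
p,d=imaging.camera('wrist');cv2.imwrite('pics/w1.png',p[:,:,::-1])
p,d=imaging.camera('side');cv2.imwrite('pics/s1.png',p[:,:,::-1])
c=imaging.get_calibration('wrist');print(c)
E
```

```text
t 4.7 pos [ 0.4864 -0.1467  0.2806] rot [-3.141 -0.     1.758] F [0.8 0.7 0. ] w 0.999 q [-0.09  0.37  0.48  1.75 -0.19  1.07  0.64]
bin [-0.06806441 -0.10511539  0.28055415]
units xyz [-2.3  -0.05  3.35] turn units [-0.   -0.    0.02]
{'camera_matrix': array([[371.64829954,   0.        , 315.25333596],
       [  0.        , 371.64829954, 241.02623411],
       [  0.        ,   0.        ,   1.        ]]), 'xyz': array([ 0.47288617, -0.07324891,  0.43857917]), 'orientation': array([2.86297449e+00, 1.42183859e-03, 1.81096938e-01])}
```

View pics/w1.png

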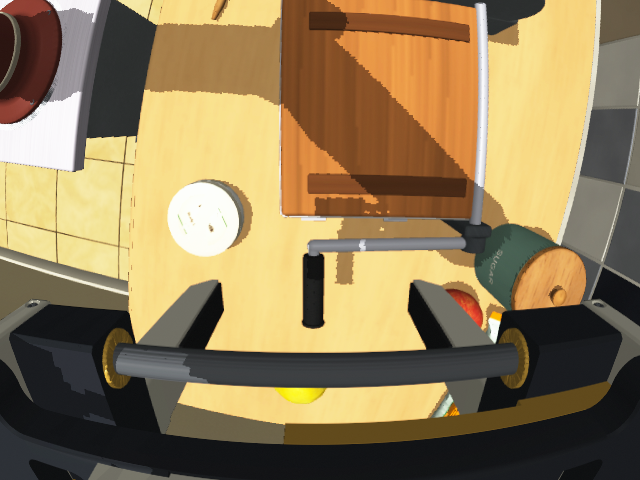

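View pics/s1.png

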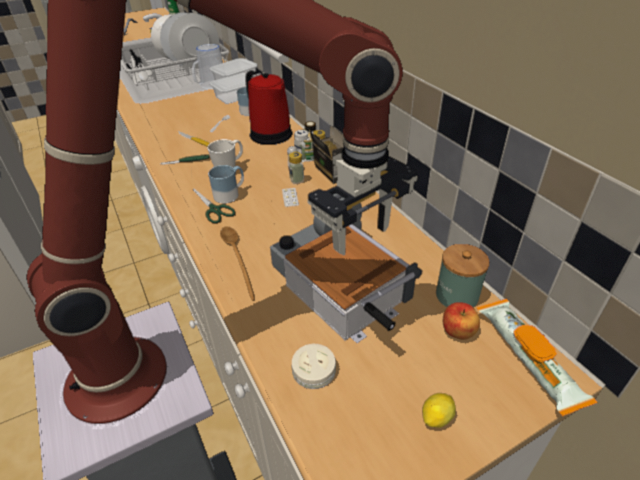

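The wrist view shows the bar at about (313,290), centred between the fingers and square to them. I'll check its position with the wrist depth.

```bash
cat >> h.py <<'E'
def wcloud(d,c):
    K=c['camera_matrix'];v,u=np.mgrid[:480,:640]
    x=(u-K[0,2])/K[0,0];y=(v-K[1,2])/K[1,1];th=np.hypot(x,y);k=np.where(th>1e-6,np.tan(np.minimum(th,1.5))/np.maximum(th,1e-6),1)
    P=np.stack([x*k*d,y*k*d,d],-1)
    return P@R.from_euler('xyz',c['orientation']).as_matrix().T+c['xyz']
E
python3 - <<'E'
from h import *
c=imaging.get_calibration('wrist');p,d=imaging.camera('wrist');W=wcloud(d,c)
for u,v in [(313,260),(313,290),(313,320),(306,290),(320,290),(312,245),(283,213),(473,213),(205,218),(300,385)]:
    print((u,v),tobin(W[v,u]).round(4))
g=(p.max(-1)<70)&(d>0)&(W[...,2]>.11)&(W[...,2]<.14);v,u=np.mgrid[:480,:640];g&=(u>295)&(u<330)&(v>245)&(v<335)
X=np.array([tobin(a) for a in W[g]]);print(len(X),X.min(0),X.max(0),np.median(X,0))
E
```

```text
(313, 260) [-0.0707 -0.1377  0.125 ]
(313, 290) [-0.0709 -0.1672  0.1241]
(313, 320) [-0.0711 -0.198   0.1252]
(306, 290) [-0.0774 -0.168   0.1223]
(320, 290) [-0.0645 -0.1672  0.1242]
(312, 245) [-0.0716 -0.1245  0.1225]
(283, 213) [-0.1079 -0.1208 -0.0011]
(473, 213) [ 0.0843 -0.0977  0.1062]
(205, 218) [-0.1956 -0.1184  0.033 ]
(300, 385) [-0.0714 -0.0808  0.3744]
1429 [-0.07986132 -0.20170465  0.11540385] [-0.05956136 -0.13085866  0.12870911] [-0.06986652 -0.16397892  0.1249454 ]
```

Call:
{"fn": "play_rows", "kwargs": {"commands": [{"hand": 1,"x": -0.7,"y": -0.07,"z": 0,"wx": 0,"wy": 0,"wz": 0},{"hand": 1,"x": -1,"y": 0,"z": 0,"wx": 0,"wy": 0,"wz": 0},{"hand": 1,"x": -0.47,"y": 0,"z": 0.5,"wx": 0,"wy": 0,"wz": 0},{"hand": 1,"x": 0,"y": 0,"z": 1,"wx": 0,"wy": 0,"wz": 0},{"hand": 1,"x": 0,"y": 0,"z": 1,"wx": 0,"wy": 0,"wz": 0},{"hand": 1,"x": 0,"y": 0,"z": 1,"wx": 0,"wy": 0,"wz": 0},{"hand": 1,"x": 0,"y": 0,"z": 1,"wx": 0,"wy": 0,"wz": 0},{"hand": 1,"x": 0,"y": 0,"z": 0.8,"wx": 0,"wy": 0,"wz": 0},{"hand": 1,"x": 0,"y": 0,"z": 0.5,"wx": 0,"wy": 0,"wz": 0},{"hand": 1,"x": 0,"y": 0,"z": 0,"wx": 0,"wy": 0,"wz": 0}]}}

```text
clock: 6.1
tool_pos: [0.4957, -0.2091, 0.1055]
ee_rot: [-3.139, -0.002, 1.758]
wrist_force: [-0.6, -0.5, -0.0]
width: 1.001
```

```bash
python3 - <<'E'
from h import *
o=st();print('bin',tobin(o['tool_pos']))
p,d=imaging.camera('wrist');cv2.imwrite('pics/w2.png',p[:,:,::-1])
E
```

```text
t 6.1 pos [ 0.4957 -0.2091  0.1055] rot [-3.139e+00 -2.000e-03  1.758e+00] F [-0.6 -0.5 -0. ] w 1.001 q [ 0.11  0.63  0.38  1.89 -0.35  0.69  0.89]
bin [-0.07037302 -0.16809794  0.10545784]
```

View pics/w2.png

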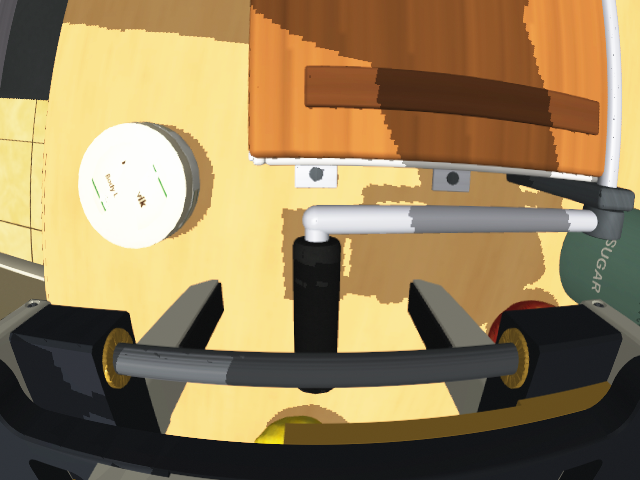

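The bar lies midway between the open fingers (316 between 220 and 412). I'll close on it.

Call:
{"fn": "play_rows", "kwargs": {"commands": [{"hand": 0,"x": 0,"y": 0,"z": 0,"wx": 0,"wy": 0,"wz": 0},{"hand": 0,"x": 0,"y": 0,"z": 0,"wx": 0,"wy": 0,"wz": 0},{"hand": 0,"x": 0,"y": 0,"z": 0,"wx": 0,"wy": 0,"wz": 0},{"hand": 0,"x": 0,"y": 0,"z": 0,"wx": 0,"wy": 0,"wz": 0},{"hand": 0,"x": 0,"y": 0,"z": 0,"wx": 0,"wy": 0,"wz": 0},{"hand": 0,"x": 0,"y": 0,"z": 0,"wx": 0,"wy": 0,"wz": 0}]}}

```text
clock: 6.9
tool_pos: [0.4964, -0.2103, 0.1066]
ee_rot: [-3.141, 0.0, 1.758]
wrist_force: [-0.1, 0.5, 0.1]
width: 0.405
```

```bash
python3 - <<'E'
from h import *
o=st();print('bin',tobin(o['tool_pos']))
# arc increments (tool y = bin x, tool z = -up), from current angle .094; in units
r=.16;a0=np.arctan2(15,159.3)
A=[0]+list(np.arange(.1,1.4,.1))
for i in range(1,len(A)):
    f=lambda t:np.array([-r*np.cos(a0+t),r*np.sin(a0+t)])
    dd=(f(A[i])-f(A[i-1]))/.03;print(round(A[i],2),'y',dd[0].round(3),'z',-dd[1].round(3))
E
```

```text
t 6.9 pos [ 0.4964 -0.2103  0.1066] rot [-3.141  0.     1.758] F [-0.1  0.5  0.1] w 0.405 q [ 0.11  0.63  0.38  1.89 -0.35  0.69  0.89]
bin [-0.0699462  -0.16946722  0.10663395]
0.1 y 0.076 z -0.528
0.2 y 0.129 z -0.517
0.3 y 0.18 z -0.502
0.4 y 0.229 z -0.481
0.5 y 0.276 z -0.456
0.6 y 0.32 z -0.426
0.7 y 0.361 z -0.392
0.8 y 0.398 z -0.354
0.9 y 0.432 z -0.313
1.0 y 0.461 z -0.268
1.1 y 0.485 z -0.221
1.2 y 0.505 z -0.171
1.3 y 0.519 z -0.12
```

Call:
{"fn": "play_rows", "kwargs": {"commands": [{"hand": 0,"x": 0,"y": 0,"z": 0,"wx": 0,"wy": 0,"wz": 0},{"hand": 0,"x": 0,"y": 0,"z": 0,"wx": 0,"wy": 0,"wz": 0},{"hand": 0,"x": 0,"y": 0,"z": 0,"wx": 0,"wy": 0,"wz": 0},{"hand": 0,"x": 0,"y": 0,"z": 0,"wx": 0,"wy": 0,"wz": 0},{"hand": 0,"x": 0,"y": 0,"z": 0,"wx": 0,"wy": 0,"wz": 0}]}}

```text
clock: 7.52
tool_pos: [0.4963, -0.2104, 0.1066]
ee_rot: [-3.141, -0.0, 1.758]
wrist_force: [-1.4, 0.4, 0.3]
width: 0.203
```

Call:
{"fn": "play_rows", "kwargs": {"commands": [{"hand": 0,"x": 0,"y": 0.076,"z": -0.528,"wx": 0,"wy": 0,"wz": 0},{"hand": 0,"x": 0,"y": 0.129,"z": -0.517,"wx": 0,"wy": 0,"wz": 0},{"hand": 0,"x": 0,"y": 0.18,"z": -0.502,"wx": 0,"wy": 0,"wz": 0},{"hand": 0,"x": 0,"y": 0.229,"z": -0.481,"wx": 0,"wy": 0,"wz": 0}]}}

```text
clock: 8.02
tool_pos: [0.5116, -0.2074, 0.1659]
ee_rot: [-3.134, -0.001, 1.757]
wrist_force: [-0.8, -2.2, -10.8]
width: 0.205
```

```bash
cat >> h.py <<'E'
def lev():
    o=ctrl.get_obs();b=tobin(o['tool_pos']);x=b[0]-.09;z=b[2]+.011-.102;a=np.arctan2(z,-x);th=a-np.arctan2(15,159.3)
    F=o['wrist_force'];Fb=np.r_[RB.T@F[:2],F[2]];t=np.array([np.sin(a),np.cos(a)]);n=np.array([-np.cos(a),np.sin(a)])
    print('t',round(o['clock'],2),'bin',b.round(4),'theta',th.round(3),'r',np.hypot(x,z).round(4),'F bin',Fb.round(1),'resist tang',-(Fb[0]*t[0]+Fb[2]*t[1]).round(1),'radial',(Fb[0]*n[0]+Fb[2]*n[1]).round(1),'w',round(o['width'],3),'T',o['torque'].round(2))
E
python3 - <<'E'
from h import *
lev()
E
```

```text
t 8.03 bin [-0.0545 -0.1694  0.1659] theta 0.385 r 0.1628 F bin [ -1.2  -2.  -10.8] resist tang 10.1 radial -3.9 w 0.205 T [-0.65  0.43  0.05]
```

Call:
{"fn": "play_rows", "kwargs": {"commands": [{"hand": 0,"x": 0,"y": 0.276,"z": -0.456,"wx": 0,"wy": 0,"wz": 0},{"hand": 0,"x": 0,"y": 0.32,"z": -0.426,"wx": 0,"wy": 0,"wz": 0},{"hand": 0,"x": 0,"y": 0.361,"z": -0.392,"wx": 0,"wy": 0,"wz": 0},{"hand": 0,"x": 0,"y": 0.398,"z": -0.354,"wx": 0,"wy": 0,"wz": 0}]}}

```text
clock: 8.52
tool_pos: [0.5442, -0.2017, 0.2141]
ee_rot: [-3.119, -0.005, 1.753]
wrist_force: [-16.3, -2.7, 0.5]
width: 0.206
```

```bash
python3 - <<'E'
from h import *
lev()
E
```

```text
t 8.53 bin [-0.0214 -0.1697  0.2141] theta 0.742 r 0.166 F bin [-16.6   0.4   0.5] resist tang 12.0 radial 11.5 w 0.206 T [-0.68  3.94  0.02]
```

Call:
{"fn": "play_rows", "kwargs": {"commands": [{"hand": 0,"x": 0,"y": 0.432,"z": -0.313,"wx": 0,"wy": 0,"wz": 0},{"hand": 0,"x": 0,"y": 0.461,"z": -0.268,"wx": 0,"wy": 0,"wz": 0},{"hand": 0,"x": 0,"y": 0.485,"z": -0.221,"wx": 0,"wy": 0,"wz": 0},{"hand": 0,"x": 0,"y": 0.25,"z": -0.1,"wx": 0,"wy": 0,"wz": 0}]}}

```text
clock: 9.02
tool_pos: [0.5889, -0.1946, 0.245]
ee_rot: [-3.114, -0.006, 1.75]
wrist_force: [-18.8, 2.7, 21.3]
width: 0.207
```

```bash
python3 - <<'E'
from h import *
lev()
E
```

```text
t 9.03 bin [ 0.0238 -0.171   0.245 ] theta 1.071 r 0.1677 F bin [-18.    6.2  21.3] resist tang 8.1 radial 26.7 w 0.207 T [0.42 4.57 0.05]
```

```bash
python3 - <<'E'
from h import *
from scipy.optimize import least_squares
P=np.array([(-.0699,.1176),(-.0545,.1769),(-.0214,.2251),(.0238,.256)])
r=least_squares(lambda c:np.hypot(P[:,0]-c[0],P[:,1]-c[1])-.16,[.09,.102]);print(r.x,r.fun)
r=least_squares(lambda c:np.hypot(P[:,0]-c[0],P[:,1]-c[1])-c[2],[.09,.102,.16]);print(r.x,r.fun)
lev()
p,d=imaging.camera('side');cv2.imwrite('pics/s3.png',p[100:400,200:600,::-1]); W=cloud('side',d);np.savez('pics/s3.npz',p=p,d=d)
lev()
E
```

```text
[0.09032338 0.11033838] [ 0.00038785 -0.00061286  0.00016349  0.00013328]
[0.09364552 0.10810321 0.16370147] [ 0.00011955 -0.00036105  0.00038302 -0.00014152]
t 9.03 bin [ 0.0238 -0.171   0.245 ] theta 1.071 r 0.1677 F bin [-18.    6.2  21.3] resist tang 8.1 radial 26.7 w 0.207 T [0.42 4.57 0.05]
t 9.07 bin [ 0.0279 -0.1711  0.2464] theta 1.097 r 0.1674 F bin [-16.3   3.3  21.3] resist tang 7.3 radial 25.8 w 0.204 T [0.09 4.12 0.16]
```

View pics/s3.png

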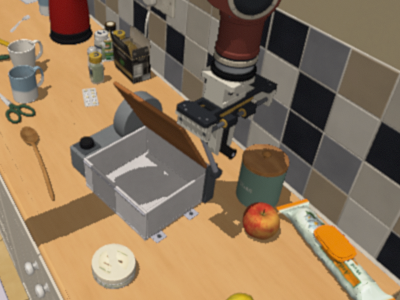

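Call:
{"fn": "play_rows", "kwargs": {"commands": [{"hand": 0,"x": 0,"y": 0.2,"z": -0.25,"wx": 0,"wy": 0,"wz": 0},{"hand": 0,"x": 0,"y": 0.28,"z": -0.09,"wx": 0,"wy": 0,"wz": 0},{"hand": 0,"x": 0,"y": 0.26,"z": -0.06,"wx": 0,"wy": 0,"wz": 0},{"hand": 0,"x": 0,"y": 0,"z": 0,"wx": 0,"wy": 0,"wz": 0}]}}

```text
clock: 9.57
tool_pos: [0.6224, -0.1887, 0.2566]
ee_rot: [-3.138, 0.003, 1.756]
wrist_force: [-4.2, -1.3, 6.5]
width: 0.207
```

```bash
sed -i 's/z=b\[2\]+.011-.102/z=b[2]-.0993/' h.py; python3 - <<'E'
from h import *
lev()
E
```

```text
t 9.57 bin [ 0.0579 -0.1713  0.2566] theta 1.275 r 0.1605 F bin [-4.4 -0.5  6.5] resist tang 3.0 radial 7.3 w 0.207 T [-0.47  1.19 -0.01]
```

Call:
{"fn": "play_rows", "kwargs": {"commands": [{"hand": 0,"x": 0,"y": 0.2,"z": -0.07,"wx": 0,"wy": 0,"wz": 0},{"hand": 0,"x": 0,"y": 0.15,"z": -0.03,"wx": 0,"wy": 0,"wz": 0},{"hand": 0,"x": 0,"y": 0,"z": 0,"wx": 0,"wy": 0,"wz": 0}]}}

```text
clock: 9.95
tool_pos: [0.6299, -0.1873, 0.2583]
ee_rot: [-3.131, 0.001, 1.755]
wrist_force: [-7.6, -2.4, 5.4]
width: 0.207
```

```bash
python3 - <<'E'
from h import *
lev()
E
```

```text
t 9.95 bin [ 0.0654 -0.1714  0.2583] theta 1.324 r 0.1609 F bin [-7.9 -1.   5.4] resist tang 7.0 radial 6.5 w 0.207 T [-0.62  2.18  0.06]
```

Call:
{"fn": "play_rows", "kwargs": {"commands": [{"hand": 0,"x": 0,"y": 0.15,"z": -0.02,"wx": 0,"wy": 0,"wz": 0},{"hand": 0,"x": 0,"y": 0,"z": 0,"wx": 0,"wy": 0,"wz": 0}]}}

```text
clock: 10.2
tool_pos: [0.6349, -0.1864, 0.2592]
ee_rot: [-3.132, 0.001, 1.755]
wrist_force: [-6.4, -2.3, 5.2]
width: 0.204
```

```bash
python3 - <<'E'
from h import *
lev()
E
```

```text
t 10.2 bin [ 0.0706 -0.1714  0.2592] theta 1.356 r 0.1611 F bin [-6.7 -1.1  5.2] resist tang 6.0 radial 6.0 w 0.204 T [-0.67  2.09  0.06]
```

Call:
{"fn": "play_rows", "kwargs": {"commands": [{"hand": 0,"x": 0,"y": 0.15,"z": -0.03,"wx": 0,"wy": 0,"wz": 0},{"hand": 0,"x": 0,"y": 0,"z": 0,"wx": 0,"wy": 0,"wz": 0}]}}

```text
clock: 10.45
tool_pos: [0.64, -0.1855, 0.2602]
ee_rot: [-3.134, 0.002, 1.755]
wrist_force: [-6.3, -2.5, 5.3]
width: 0.207
```

```bash
python3 - <<'E'
from h import *
lev()
E
```

```text
t 10.45 bin [ 0.0757 -0.1714  0.2602] theta 1.388 r 0.1615 F bin [-6.7 -1.3  5.3] resist tang 6.2 radial 5.9 w 0.207 T [-0.63  1.63  0.04]
```

Call:
{"fn": "play_rows", "kwargs": {"commands": [{"hand": 0,"x": 0,"y": 0.12,"z": -0.01,"wx": 0,"wy": 0,"wz": 0},{"hand": 0,"x": 0,"y": 0,"z": 0,"wx": 0,"wy": 0,"wz": 0}]}}

```text
clock: 10.7
tool_pos: [0.6461, -0.1843, 0.2608]
ee_rot: [-3.14, 0.003, 1.756]
wrist_force: [-1.7, -3.8, 3.3]
width: 0.207
```

```bash
python3 - <<'E'
from h import *
lev()
E
```

```text
t 10.7 bin [ 0.082  -0.1714  0.2608] theta 1.427 r 0.1617 F bin [-2.3 -3.4  3.3] resist tang 2.2 radial 3.4 w 0.207 T [-0.94  0.78  0.01]
```

Call:
{"fn": "play_rows", "kwargs": {"commands": [{"hand": 0,"x": 0,"y": 0.12,"z": -0.01,"wx": 0,"wy": 0,"wz": 0},{"hand": 0,"x": 0,"y": 0,"z": 0,"wx": 0,"wy": 0,"wz": 0}]}}

```text
clock: 10.95
tool_pos: [0.6492, -0.1837, 0.2607]
ee_rot: [-3.138, 0.003, 1.756]
wrist_force: [-4.9, -4.7, 4.0]
width: 0.207
```

```bash
python3 - <<'E'
from h import *
lev()
E
```

```text
t 10.95 bin [ 0.0851 -0.1714  0.2607] theta 1.447 r 0.1615 F bin [-5.7 -3.7  4. ] resist tang 5.5 radial 4.2 w 0.207 T [-1.06  1.33  0.07]
```

Call:
{"fn": "play_rows", "kwargs": {"commands": [{"hand": 0,"x": 0,"y": 0.12,"z": 0,"wx": 0,"wy": 0,"wz": 0},{"hand": 0,"x": 0,"y": 0,"z": 0,"wx": 0,"wy": 0,"wz": 0}]}}

```text
clock: 11.2
tool_pos: [0.6517, -0.1834, 0.2609]
ee_rot: [-3.136, 0.003, 1.755]
wrist_force: [-5.9, -4.0, 4.1]
width: 0.206
```

```bash
python3 - <<'E'
from h import *
lev()
E
```

```text
t 11.2 bin [ 0.0877 -0.1715  0.2609] theta 1.463 r 0.1616 F bin [-6.5 -2.8  4.1] resist tang 6.5 radial 4.2 w 0.206 T [-1.03  1.79  0.08]
```

Call:
{"fn": "play_rows", "kwargs": {"commands": [{"hand": 0,"x": 0,"y": 0.12,"z": 0,"wx": 0,"wy": 0,"wz": 0},{"hand": 0,"x": 0,"y": 0,"z": 0,"wx": 0,"wy": 0,"wz": 0}]}}

```text
clock: 11.45
tool_pos: [0.655, -0.1828, 0.2607]
ee_rot: [-3.135, 0.003, 1.755]
wrist_force: [-6.5, -4.0, 4.4]
width: 0.204
```

```bash
python3 - <<'E'
from h import *
lev()
E
```

```text
t 11.45 bin [ 0.091  -0.1715  0.2607] theta 1.483 r 0.1614 F bin [-7.1 -2.8  4.4] resist tang 7.1 radial 4.3 w 0.204 T [-1.07  1.86  0.06]
```

Call:
{"fn": "play_rows", "kwargs": {"commands": [{"hand": 0,"x": 0,"y": 0.1,"z": 0,"wx": 0,"wy": 0,"wz": 0},{"hand": 0,"x": 0,"y": 0,"z": 0,"wx": 0,"wy": 0,"wz": 0}]}}

```text
clock: 11.7
tool_pos: [0.658, -0.1822, 0.2605]
ee_rot: [-3.135, 0.003, 1.755]
wrist_force: [-5.3, -4.3, 4.2]
width: 0.206
```

```bash
python3 - <<'E'
from h import *
lev()
E
```

```text
t 11.7 bin [ 0.094  -0.1715  0.2605] theta 1.502 r 0.1612 F bin [-6.  -3.2  4.2] resist tang 6.1 radial 4.1 w 0.206 T [-1.14  1.84  0.01]
```

Call:
{"fn": "play_rows", "kwargs": {"commands": [{"hand": 0,"x": 0,"y": 0.12,"z": 0.01,"wx": 0,"wy": 0,"wz": 0},{"hand": 0,"x": 0,"y": 0,"z": 0,"wx": 0,"wy": 0,"wz": 0}]}}

```text
clock: 11.95
tool_pos: [0.6613, -0.1816, 0.2602]
ee_rot: [-3.135, 0.002, 1.755]
wrist_force: [-5.8, -3.9, 4.1]
width: 0.203
```

```bash
python3 - <<'E'
from h import *
lev()
E
```

```text
t 11.95 bin [ 0.0974 -0.1715  0.2602] theta 1.523 r 0.1611 F bin [-6.5 -2.8  4.1] resist tang 6.6 radial 3.8 w 0.203 T [-1.08  1.81  0.04]
```

Call:
{"fn": "play_rows", "kwargs": {"commands": [{"hand": 0,"x": 0,"y": 0.1,"z": 0.01,"wx": 0,"wy": 0,"wz": 0},{"hand": 0,"x": 0,"y": 0,"z": 0,"wx": 0,"wy": 0,"wz": 0}]}}

```text
clock: 12.2
tool_pos: [0.6635, -0.1813, 0.2601]
ee_rot: [-3.133, 0.002, 1.755]
wrist_force: [-7.7, -4.2, 5.8]
width: 0.208
```

```bash
python3 - <<'E'
from h import *
lev()
E
```

```text
t 12.2 bin [ 0.0996 -0.1716  0.2601] theta 1.537 r 0.1611 F bin [-8.3 -2.7  5.8] resist tang 8.7 radial 5.2 w 0.208 T [-1.01  2.32  0.09]
```

Call:
{"fn": "play_rows", "kwargs": {"commands": [{"hand": 0,"x": 0,"y": 0.1,"z": 0.01,"wx": 0,"wy": 0,"wz": 0},{"hand": 0,"x": 0,"y": 0,"z": 0,"wx": 0,"wy": 0,"wz": 0}]}}

```text
clock: 12.45
tool_pos: [0.6668, -0.1806, 0.2601]
ee_rot: [-3.134, 0.002, 1.755]
wrist_force: [-6.6, -4.4, 5.7]
width: 0.206
```

```bash
python3 - <<'E'
from h import *
lev()
E
```

```text
t 12.45 bin [ 0.103  -0.1716  0.2601] theta 1.558 r 0.1613 F bin [-7.3 -3.1  5.7] resist tang 7.7 radial 5.1 w 0.206 T [-1.07  2.13  0.05]
```

Call:
{"fn": "play_rows", "kwargs": {"commands": [{"hand": 0,"x": 0,"y": 0,"z": 0,"wx": 0,"wy": 0,"wz": 0}]}}

```text
clock: 12.58
tool_pos: [0.6668, -0.1806, 0.2601]
ee_rot: [-3.135, 0.002, 1.755]
wrist_force: [-7.4, -4.4, 6.3]
width: 0.207
```

```bash
python3 - <<'E'
from h import *
lev()
E
```

```text
t 12.57 bin [ 0.1031 -0.1715  0.2601] theta 1.558 r 0.1613 F bin [-8.  -2.9  6.3] resist tang 8.5 radial 5.6 w 0.207 T [-1.02  2.17  0.03]
```

Call:
{"fn": "play_rows", "kwargs": {"commands": [{"hand": 0,"x": 0,"y": 0.1,"z": 0.02,"wx": 0,"wy": 0,"wz": 0},{"hand": 0,"x": 0,"y": 0,"z": 0,"wx": 0,"wy": 0,"wz": 0}]}}

```text
clock: 12.82
tool_pos: [0.6702, -0.18, 0.2597]
ee_rot: [-3.135, 0.003, 1.755]
wrist_force: [-6.8, -3.7, 6.3]
width: 0.207
```

```bash
python3 - <<'E'
from h import *
lev()
E
```

```text
t 12.82 bin [ 0.1064 -0.1716  0.2597] theta 1.579 r 0.1612 F bin [-7.3 -2.4  6.3] resist tang 7.9 radial 5.5 w 0.207 T [-1.03  1.98  0.04]
```

Call:
{"fn": "play_rows", "kwargs": {"commands": [{"hand": 0,"x": 0,"y": 0.1,"z": 0.02,"wx": 0,"wy": 0,"wz": 0},{"hand": 0,"x": 0,"y": 0,"z": 0,"wx": 0,"wy": 0,"wz": 0}]}}

```text
clock: 13.08
tool_pos: [0.6732, -0.1794, 0.2592]
ee_rot: [-3.136, 0.003, 1.755]
wrist_force: [-6.7, -4.1, 6.0]
width: 0.204
```

```bash
python3 - <<'E'
from h import *
lev()
E
```

```text
t 13.07 bin [ 0.1095 -0.1716  0.2592] theta 1.598 r 0.1611 F bin [-7.3 -2.8  6. ] resist tang 8.0 radial 5.1 w 0.204 T [-0.93  1.98  0.11]
```

Call:
{"fn": "play_rows", "kwargs": {"commands": [{"hand": 0,"x": 0,"y": 0.1,"z": 0.02,"wx": 0,"wy": 0,"wz": 0},{"hand": 0,"x": 0,"y": 0,"z": 0,"wx": 0,"wy": 0,"wz": 0}]}}

```text
clock: 13.32
tool_pos: [0.6749, -0.1791, 0.2589]
ee_rot: [-3.133, 0.002, 1.755]
wrist_force: [-9.3, -4.4, 8.6]
width: 0.206
```

```bash
python3 - <<'E'
from h import *
lev()
E
```

```text
t 13.32 bin [ 0.1113 -0.1716  0.2589] theta 1.609 r 0.161 F bin [-9.9 -2.6  8.6] resist tang 11.0 radial 7.2 w 0.206 T [-0.9   2.6   0.04]
```

Call:
{"fn": "play_rows", "kwargs": {"commands": [{"hand": 0,"x": 0,"y": 0.1,"z": 0.02,"wx": 0,"wy": 0,"wz": 0},{"hand": 0,"x": 0,"y": 0,"z": 0,"wx": 0,"wy": 0,"wz": 0}]}}

```text
clock: 13.58
tool_pos: [0.6766, -0.1789, 0.2587]
ee_rot: [-3.13, 0.002, 1.754]
wrist_force: [-13.3, -3.7, 12.4]
width: 0.208
```

```bash
python3 - <<'E'
from h import *
lev()
E
```

```text
t 13.57 bin [ 0.1129 -0.1717  0.2587] theta 1.62 r 0.1611 F bin [-13.8  -1.2  12.4] resist tang 15.4 radial 10.3 w 0.208 T [-0.8   3.29  0.04]
```

Call:
{"fn": "play_rows", "kwargs": {"commands": [{"hand": 0,"x": 0,"y": 0,"z": 0,"wx": 0,"wy": 0,"wz": 0}]}}

```text
clock: 13.7
tool_pos: [0.6765, -0.1789, 0.2587]
ee_rot: [-3.131, 0.001, 1.754]
wrist_force: [-12.5, -3.0, 11.5]
width: 0.203
```

```bash
python3 - <<'E'
from h import *
lev()
p,d=imaging.camera('scene');np.savez('pics/sc4.npz',p=p,d=d);cv2.imwrite('pics/sc4.png',cv2.resize(p[150:300,260:460,::-1],(800,600)))
p,d=imaging.camera('side');np.savez('pics/s4.npz',p=p,d=d);W=cloud('side',d);cv2.imwrite('pics/s4.png',cv2.resize(p[150:350,250:500,::-1],(750,600)))
lev()
E
```

```text
t 13.7 bin [ 0.1129 -0.1717  0.2587] theta 1.619 r 0.1611 F bin [-12.9  -0.6  11.5] resist tang 14.4 radial 9.5 w 0.203 T [-0.94  3.29  0.05]
t 13.8 bin [ 0.1129 -0.1717  0.2587] theta 1.62 r 0.1611 F bin [-12.8   0.   10.5] resist tang 14.1 radial 8.5 w 0.207 T [-0.83  3.24  0.08]
```

View pics/s4.png

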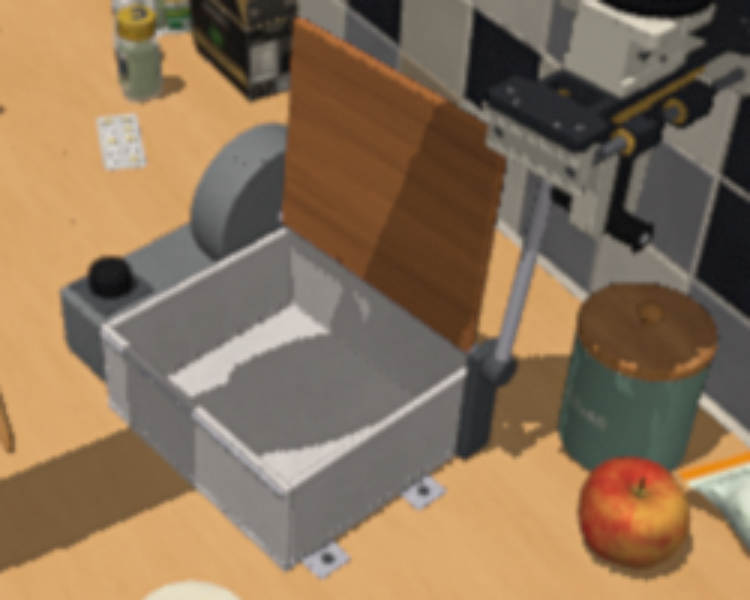

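View pics/sc4.png

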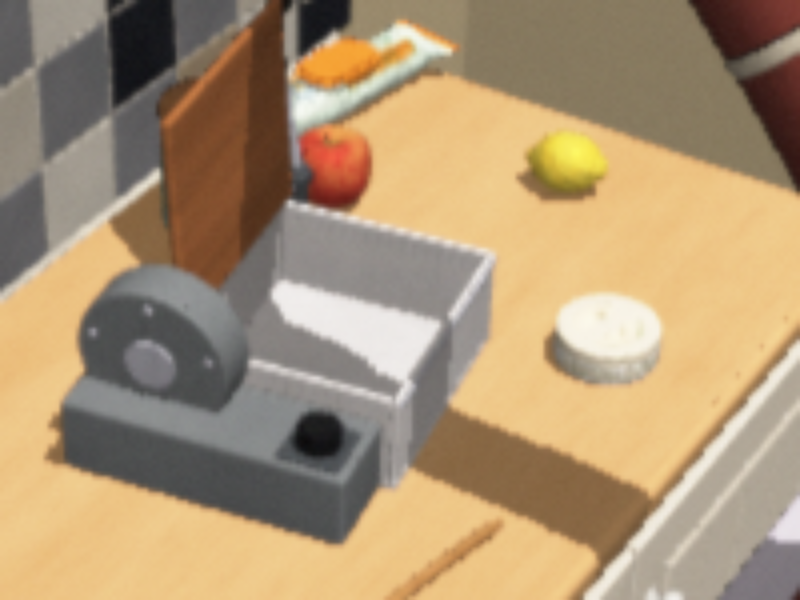

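```bash
python3 - <<'E'
from h import *
z=np.load('pics/side0.npz');d=z['d'];W=cloud('side',d)
B=(W[...,:2]-BX)@RB
# wall points: behind
for (u,v) in [(440,200),(420,170),(500,250),(540,230),(460,180)]:
    print((u,v),W[v,u].round(3),B[v,u].round(3))
for (u,v) in [(467,255),(440,262),(489,270)]: print('jar',W[v,u].round(3),B[v,u].round(3))
m=(W[...,2]>.25)&(W[...,2]<.45)&(W[...,0]>.5)&(abs(W[...,1]+.15)<.15)&(d>0);print(m.sum(),np.percentile(W[m][:,0],[1,5,25,50,75,95]))
o=st();M=R.from_euler('xyz',o['ee_rot']).as_matrix()
for s in(-1,1):
  for t in(-1,1): print('body corner',(o['tool_pos']+M@[s*.0375,t*.094,-.076]).round(3))
E
```

```text
(440, 200) [0.84  0.019 0.133] [ 0.31  -0.007]
(420, 170) [0.843 0.111 0.172] [0.33  0.083]
(500, 250) [ 0.841 -0.189  0.122] [ 0.272 -0.212]
(540, 230) [ 0.84  -0.263  0.232] [ 0.258 -0.285]
(460, 180) [ 0.84  -0.033  0.222] [ 0.301 -0.058]
jar [ 0.75  -0.177  0.138] [ 0.186 -0.183]
jar [ 0.797 -0.061  0.002] [ 0.253 -0.078]
jar [ 0.839 -0.177  0.05 ] [ 0.273 -0.2  ]
12159 [0.83758417 0.83851038 0.83991829 0.84113489 0.84433046 0.84696923]
t 13.8 pos [ 0.6765 -0.1789  0.2587] rot [-3.131e+00  1.000e-03  1.754e+00] F [-12.6  -2.3  10.5] w 0.207 q [ 0.01  0.71  0.45  1.2  -0.29  1.29  0.62]
body corner [ 0.592 -0.233  0.336]
body corner [ 0.777 -0.198  0.334]
body corner [ 0.578 -0.159  0.336]
body corner [ 0.763 -0.125  0.334]
```

Resistance rose steadily from about 8 N to 14 N. The gripper is clear of the wall (6 cm) and the jar, so this is the stop, firm at about 6 N extra. Letting go.

Call:
{"fn": "play_rows", "kwargs": {"commands": [{"hand": 0.9,"x": 0,"y": 0,"z": 0,"wx": 0,"wy": 0,"wz": 0},{"hand": 0.9,"x": 0,"y": 0,"z": 0,"wx": 0,"wy": 0,"wz": 0},{"hand": 0.9,"x": 0,"y": 0,"z": 0,"wx": 0,"wy": 0,"wz": 0},{"hand": 0.9,"x": 0,"y": 0,"z": 0,"wx": 0,"wy": 0,"wz": 0},{"hand": 0.9,"x": 0,"y": 0,"z": 0,"wx": 0,"wy": 0,"wz": 0},{"hand": 0.9,"x": 0,"y": 0,"z": 0,"wx": 0,"wy": 0,"wz": 0},{"hand": 0.9,"x": 0,"y": 0,"z": -0.3,"wx": 0,"wy": 0,"wz": 0},{"hand": 0.9,"x": 0,"y": 0,"z": -0.8,"wx": 0,"wy": 0,"wz": 0},{"hand": 0.9,"x": 0,"y": 0,"z": -0.8,"wx": 0,"wy": 0,"wz": 0},{"hand": 0.9,"x": 0,"y": 0,"z": -0.3,"wx": 0,"wy": 0,"wz": 0}]}}

```text
clock: 15.05
tool_pos: [0.6825, -0.1757, 0.3257]
ee_rot: [3.138, 0.002, 1.758]
wrist_force: [0.4, 0.0, 0.0]
width: 0.899
```

```bash
python3 - <<'E'
from h import *
st()
p,d=imaging.camera('side');np.savez('pics/s5.npz',p=p,d=d);cv2.imwrite('pics/s5.png',p[:,:,::-1])
W=cloud('side',d)
B=np.concatenate([(W[...,:2]-BX)@RB,W[...,2:]],-1)
hsv=cv2.cvtColor(p,cv2.COLOR_RGB2HSV)
m=(hsv[...,0]<18)&(hsv[...,1]>140)&(d>0)&(B[...,2]>.12)&(B[...,2]<.29)&(abs(B[...,1])<.085)&(B[...,0]>-.05)&(B[...,0]<.2)
q=B[m];print(len(q),np.polyfit(q[:,2],q[:,0],1))
k=np.polyfit(q[:,2],q[:,0],1)[0];print('lid angle est',np.pi/2+np.arctan(k))
# lemon from scene
v,u=np.mgrid[:480,:640]
from scipy.optimize import least_squares
for n in('side','scene'):
    p,d=imaging.camera(n);W=cloud(n,d);h=cv2.cvtColor(p,cv2.COLOR_RGB2HSV)
    m=(h[...,0]>22)&(h[...,0]<34)&(h[...,1]>140)&(d>0)&(np.hypot(W[...,0]-.51,W[...,1]+.39)<.07)&(W[...,2]>.006)&(W[...,2]<.07);L=W[m]
    def f(q):
        dx=L-[q[0],q[1],.028];c,s=np.cos(q[2]),np.sin(q[2])
        a=dx[:,0]*c+dx[:,1]*s;b=-dx[:,0]*s+dx[:,1]*c
        return np.sqrt((a/.039)**2+(b/.0275)**2+(dx[:,2]/.028)**2)-1
    for y0 in (.2,1.7):
        r=least_squares(f,[*L.mean(0)[:2],y0],loss='soft_l1',f_scale=.05);print(n,len(L),r.x,r.cost,L.min(0),L.max(0))
E
```

```text
t 15.05 pos [ 0.6825 -0.1757  0.3257] rot [3.138e+00 2.000e-03 1.758e+00] F [0.4 0.  0. ] w 0.899 q [ 0.02  0.68  0.46  1.08 -0.28  1.44  0.6 ]
3540 [0.01765935 0.08133833]
lid angle est 1.5884538433394257
side 886 [ 0.51504166 -0.38832842  0.22588662] 0.7869457079574962 [ 0.47531106 -0.41724254  0.01884059] [ 0.54220524 -0.36613192  0.0588771 ]
side 886 [ 0.51504167 -0.38832836  0.22589741] 0.7869457079588048 [ 0.47531106 -0.41724254  0.01884059] [ 0.54220524 -0.36613192  0.0588771 ]
scene 210 [ 0.51581215 -0.39215377 -0.32521799] 0.9129694782716327 [ 0.47252732 -0.40542032  0.00652533] [ 0.54549509 -0.35266822  0.06197523]
scene 210 [ 0.50559113 -0.39643294  1.08963192] 0.9601939347605463 [ 0.47252732 -0.40542032  0.00652533] [ 0.54549509 -0.35266822  0.06197523]
```

View pics/s5.png

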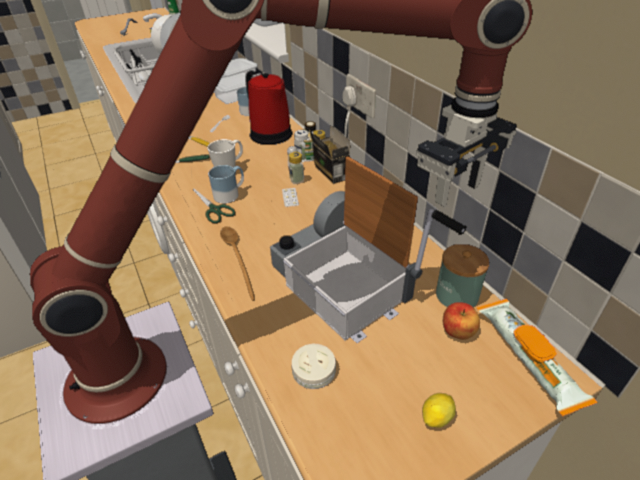

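Call:
{"fn": "play_rows", "kwargs": {"commands": [{"hand": 1,"x": 0,"y": -0.5,"z": 0,"wx": 0,"wy": 0,"wz": 0},{"hand": 1,"x": -0.3,"y": -1,"z": 0,"wx": 0,"wy": 0,"wz": 0},{"hand": 1,"x": -0.6,"y": -1,"z": 0,"wx": 0,"wy": 0,"wz": 0},{"hand": 1,"x": -0.7,"y": -1,"z": 0,"wx": 0,"wy": 0,"wz": 0},{"hand": 1,"x": -0.8,"y": -1,"z": 0,"wx": 0,"wy": 0,"wz": 0},{"hand": 1,"x": -0.8,"y": -1,"z": 0.3,"wx": 0,"wy": 0,"wz": 0},{"hand": 1,"x": -0.7,"y": -1,"z": 0.6,"wx": 0,"wy": 0,"wz": 0},{"hand": 1,"x": -0.3,"y": -0.5,"z": 0.4,"wx": 0,"wy": 0,"wz": 0},{"hand": 1,"x": 0,"y": 0,"z": 0,"wx": 0,"wy": 0,"wz": 0}]}}

```text
clock: 16.32
tool_pos: [0.4977, -0.338, 0.2829]
ee_rot: [-3.14, -0.002, 1.756]
wrist_force: [2.1, 0.1, -0.6]
width: 0.999
```

```bash
python3 - <<'E'
from h import *
o=st();print(tobin(o['tool_pos']))
c=imaging.get_calibration('wrist');p,d=imaging.camera('wrist');W=wcloud(d,c);np.savez('pics/w6.npz',p=p,d=d,W=W);cv2.imwrite('pics/w6.png',p[:,:,::-1])
h=cv2.cvtColor(p,cv2.COLOR_RGB2HSV)
m=(h[...,0]>22)&(h[...,0]<34)&(h[...,1]>140)&(d>0)&(np.hypot(W[...,0]-.51,W[...,1]+.39)<.08)&(W[...,2]>.006)&(W[...,2]<.07);L=W[m]
from scipy.optimize import least_squares
def f(q):
    dx=L-[q[0],q[1],.028];c,s=np.cos(q[2]),np.sin(q[2])
    a=dx[:,0]*c+dx[:,1]*s;b=-dx[:,0]*s+dx[:,1]*c
    return np.sqrt((a/.039)**2+(b/.0275)**2+(dx[:,2]/.028)**2)-1
for y0 in (.2,1.7):
    r=least_squares(f,[*L.mean(0)[:2],y0],loss='soft_l1',f_scale=.05);print(len(L),r.x,r.cost,L.min(0),L.max(0))
E
```

```text
t 16.32 pos [ 0.4977 -0.338   0.2829] rot [-3.140e+00 -2.000e-03  1.756e+00] F [ 2.1  0.1 -0.6] w 0.999 q [ 0.27  0.52  0.48  1.49 -0.25  1.19  0.97]
[-0.09212774 -0.29519674  0.28287667]
2266 [ 0.51470716 -0.38844636 -0.02818366] 2.294446370165177 [ 0.47560495 -0.41330357  0.02263981] [ 0.54924028 -0.35862026  0.05710938]
2266 [ 0.51470708 -0.38844633 -0.02817155] 2.294446374536805 [ 0.47560495 -0.41330357  0.02263981] [ 0.54924028 -0.35862026  0.05710938]
```

View pics/w6.png

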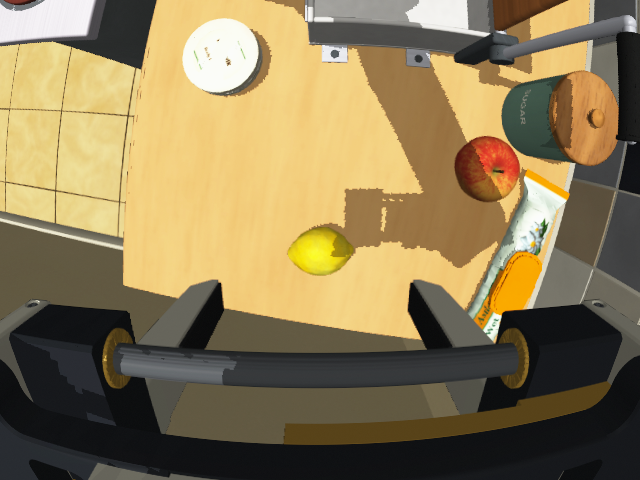

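```bash
python3 - <<'E'
from h import *
z=np.load('pics/w6.npz');p=z['p'];W=z['W'];c=imaging.get_calibration('wrist')
h=cv2.cvtColor(p,cv2.COLOR_RGB2HSV);v,u=np.mgrid[:480,:640]
m=((h[...,0]>21)&(h[...,0]<35)&(h[...,1]>170)&(u>275)&(u<365)&(v>215)&(v<285)).astype(np.uint8)
n,l,s,ce=cv2.connectedComponentsWithStats(m);k=1+np.argmax(s[1:,4]);print(s[k],ce[k])
X=W[l==k];r=X-c['xyz'];P=c['xyz']+r*((.028-c['xyz'][2])/r[:,2])[:,None]
q=P[:,:2];print('centre silh',q.mean(0));e,V=np.linalg.eigh(np.cov(q.T));print(np.sqrt(e)*2,'yaw',np.arctan2(V[1,1],V[0,1]))
delta([.515,-.388,.2],[np.pi,0,.185])
E
```

```text
[ 288  227   66   48 2286] [320.06167979 250.96369204]
centre silh [ 0.50894041 -0.38956969]
[0.02893673 0.12368694] yaw -2.612472497665521
units xyz [-1.77  0.19  2.78] turn units [-1.000e-02 -1.000e-02  1.311e+01]
```

```bash
python3 - <<'E'
from h import *
z=np.load('pics/w6.npz');p=z['p'];c=imaging.get_calibration('wrist');W=wcloud(np.ones((480,640)),c)
h=cv2.cvtColor(p,cv2.COLOR_RGB2HSV);v,u=np.mgrid[:480,:640]
m=((h[...,0]>21)&(h[...,0]<35)&(h[...,1]>170)&(u>275)&(u<365)&(v>215)&(v<285)).astype(np.uint8)
n,l,s,ce=cv2.connectedComponentsWithStats(m);k=1+np.argmax(s[1:,4])
X=W[l==k];r=X-c['xyz'];P=c['xyz']+r*((.028-c['xyz'][2])/r[:,2])[:,None]
q=P[:,:2].astype(np.float32);print('centre silh',q.mean(0));e,V=np.linalg.eigh(np.cov(q.T));print(np.sqrt(e)*2,'yaw',np.arctan(V[1,1]/V[0,1]))
(cx,cy),(a,b),g=cv2.minAreaRect(q*1000);print(cx,cy,a,b,g)
print(c['xyz'])
E
```

```text
centre silh [ 0.5150767  -0.38673556]
[0.02856578 0.03651911] yaw 0.286175800114249
515.4044189453125 -387.4680480957031 63.91526412963867 61.62187194824219 56.359619140625
[ 0.48590717 -0.26136329  0.44182387]
```

Call:
{"fn": "play_rows", "kwargs": {"commands": [{"hand": 1,"x": 0,"y": 0,"z": 0,"wx": 0,"wy": 0,"wz": 0.94},{"hand": 1,"x": 0,"y": 0,"z": 0,"wx": 0,"wy": 0,"wz": 0.94},{"hand": 1,"x": 0,"y": 0,"z": 0,"wx": 0,"wy": 0,"wz": 0.94},{"hand": 1,"x": 0,"y": 0,"z": 0,"wx": 0,"wy": 0,"wz": 0.94},{"hand": 1,"x": 0,"y": 0,"z": 0,"wx": 0,"wy": 0,"wz": 0.94},{"hand": 1,"x": 0,"y": 0,"z": 0,"wx": 0,"wy": 0,"wz": 0.94},{"hand": 1,"x": 0,"y": 0,"z": 0,"wx": 0,"wy": 0,"wz": 0.94},{"hand": 1,"x": 0,"y": 0,"z": 0,"wx": 0,"wy": 0,"wz": 0.94},{"hand": 1,"x": 0,"y": 0,"z": 0,"wx": 0,"wy": 0,"wz": 0.94},{"hand": 1,"x": 0,"y": 0,"z": 0,"wx": 0,"wy": 0,"wz": 0.94},{"hand": 1,"x": 0,"y": 0,"z": 0,"wx": 0,"wy": 0,"wz": 0.94},{"hand": 1,"x": 0,"y": 0,"z": 0,"wx": 0,"wy": 0,"wz": 0.94}]}}

```text
clock: 17.88
tool_pos: [0.5015, -0.336, 0.2845]
ee_rot: [3.141, -0.002, 0.405]
wrist_force: [1.2, 1.2, -0.3]
width: 1.0
```

Call:
{"fn": "play_rows", "kwargs": {"commands": [{"hand": 1,"x": 0,"y": 0,"z": 0,"wx": 0,"wy": 0,"wz": 0.94},{"hand": 1,"x": 0,"y": 0,"z": 0,"wx": 0,"wy": 0,"wz": 0.9},{"hand": 1,"x": 0.1,"y": 0.9,"z": 0.5,"wx": 0,"wy": 0,"wz": 0},{"hand": 1,"x": 0.1,"y": 0.87,"z": 1,"wx": 0,"wy": 0,"wz": 0},{"hand": 1,"x": 0,"y": 0,"z": 1,"wx": 0,"wy": 0,"wz": 0},{"hand": 1,"x": 0,"y": 0,"z": 0.8,"wx": 0,"wy": 0,"wz": 0},{"hand": 1,"x": 0,"y": 0,"z": 0.4,"wx": 0,"wy": 0,"wz": 0},{"hand": 1,"x": 0,"y": 0,"z": 0,"wx": 0,"wy": 0,"wz": 0}]}}

```text
clock: 18.88
tool_pos: [0.5157, -0.3879, 0.1727]
ee_rot: [-3.141, -0.0, 0.186]
wrist_force: [-0.5, 1.0, -0.2]
width: 1.001
```

```bash
python3 - <<'E'
from h import *
o=st();delta([.515,-.388,.019],[np.pi,0,.2])
p,d=imaging.camera('wrist');cv2.imwrite('pics/w7.png',p[:,:,::-1])
p,d=imaging.camera('side');cv2.imwrite('pics/s7.png',cv2.resize(p[200:460,300:620,::-1],(720,585)))
E
```

```text
t 18.88 pos [ 0.5157 -0.3879  0.1727] rot [-3.141 -0.     0.186] F [-0.5  1.  -0.2] w 1.001 q [ 0.18  0.78  0.81  1.52 -0.61  1.11 -0.26]
units xyz [-0.02  0.    5.12] turn units [-0.01 -0.   -0.12]
```

View pics/s7.png

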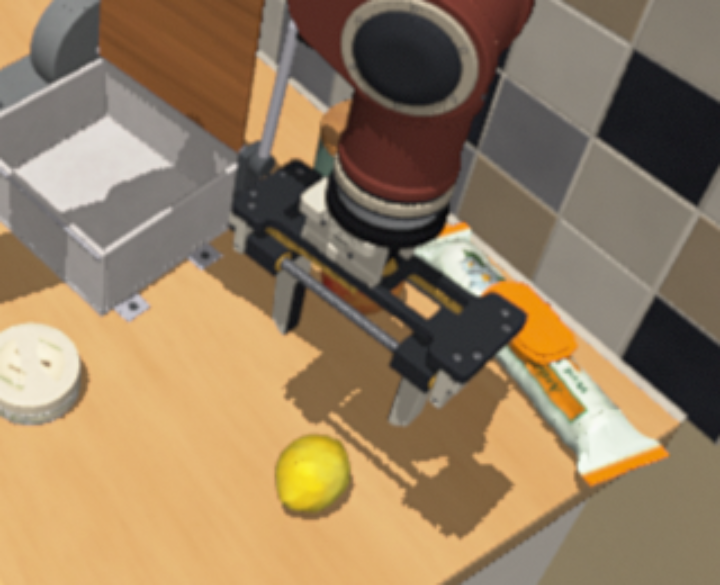

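View pics/w7.png

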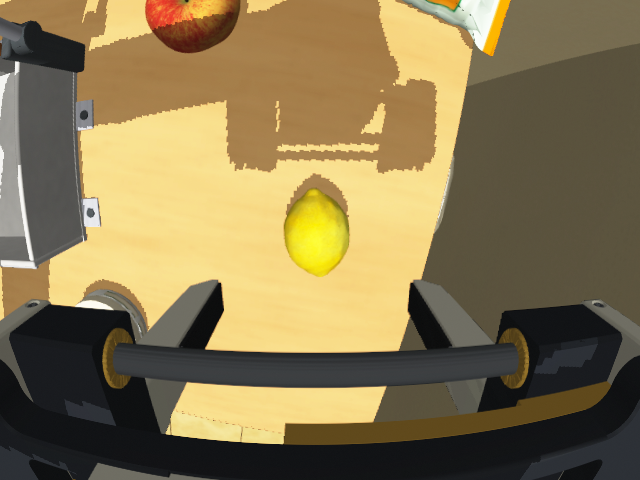

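Lemon is centred at column 317, with its long axis square to the jaws. Descending and gripping.

Call:
{"fn": "play_rows", "kwargs": {"commands": [{"hand": 1,"x": 0,"y": 0,"z": 0.7,"wx": 0,"wy": 0,"wz": 0},{"hand": 1,"x": 0,"y": 0,"z": 1,"wx": 0,"wy": 0,"wz": 0},{"hand": 1,"x": 0,"y": 0,"z": 1,"wx": 0,"wy": 0,"wz": 0},{"hand": 1,"x": 0,"y": 0,"z": 1,"wx": 0,"wy": 0,"wz": 0},{"hand": 1,"x": 0,"y": 0,"z": 0.8,"wx": 0,"wy": 0,"wz": 0},{"hand": 1,"x": 0,"y": 0,"z": 0.5,"wx": 0,"wy": 0,"wz": 0},{"hand": 1,"x": 0,"y": 0,"z": 0.08,"wx": 0,"wy": 0,"wz": 0},{"hand": 0,"x": 0,"y": 0,"z": 0,"wx": 0,"wy": 0,"wz": 0},{"hand": 0,"x": 0,"y": 0,"z": 0,"wx": 0,"wy": 0,"wz": 0},{"hand": 0,"x": 0,"y": 0,"z": 0,"wx": 0,"wy": 0,"wz": 0},{"hand": 0,"x": 0,"y": 0,"z": 0,"wx": 0,"wy": 0,"wz": 0},{"hand": 0,"x": 0,"y": 0,"z": 0,"wx": 0,"wy": 0,"wz": 0}]}}

```text
clock: 20.48
tool_pos: [0.5145, -0.3894, 0.0211]
ee_rot: [3.141, -0.0, 0.183]
wrist_force: [-0.2, 0.2, 1.2]
width: 0.574
```

Call:
{"fn": "play_rows", "kwargs": {"commands": [{"hand": 0,"x": 0,"y": 0,"z": 0,"wx": 0,"wy": 0,"wz": 0},{"hand": 0,"x": 0,"y": 0,"z": 0,"wx": 0,"wy": 0,"wz": 0},{"hand": 0,"x": 0,"y": 0,"z": -0.5,"wx": 0,"wy": 0,"wz": 0},{"hand": 0,"x": 0,"y": 0,"z": -1,"wx": 0,"wy": 0,"wz": 0},{"hand": 0,"x": 0,"y": 0,"z": -0.5,"wx": 0,"wy": 0,"wz": 0}]}}

```text
clock: 21.1
tool_pos: [0.5148, -0.3901, 0.0829]
ee_rot: [3.139, -0.001, 0.183]
wrist_force: [0.3, -0.3, -1.0]
width: 0.574
```

```bash
python3 - <<'E'
from h import *
o=st();print(tobin(o['tool_pos']))
p,d=imaging.camera('side');cv2.imwrite('pics/s8.png',cv2.resize(p[200:460,300:620,::-1],(720,585)))
E
```

```text
t 21.1 pos [ 0.5148 -0.3901  0.0829] rot [ 3.139e+00 -1.000e-03  1.830e-01] F [ 0.3 -0.3 -1. ] w 0.574 q [ 0.21  0.88  0.74  1.6  -0.7   0.94 -0.19]
[-0.08497395 -0.34956521  0.08290953]
```

View pics/s8.png

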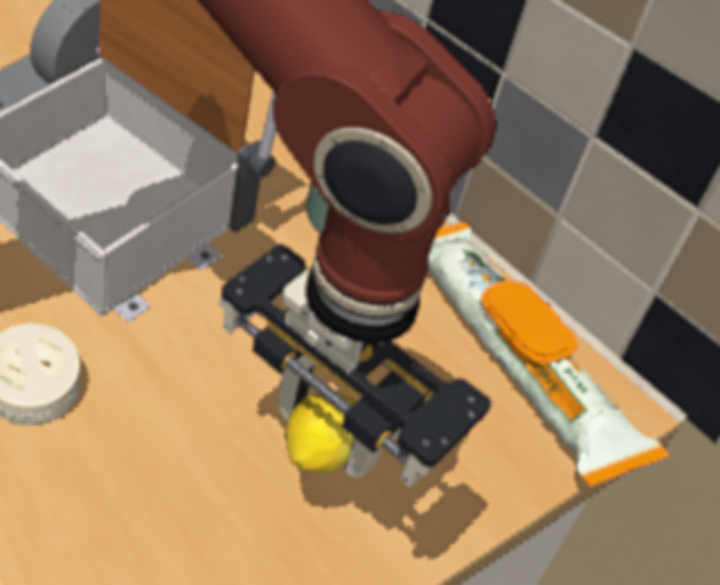

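Call:
{"fn": "play_rows", "kwargs": {"commands": [{"hand": 0,"x": 0,"y": 0,"z": -1,"wx": 0,"wy": 0,"wz": 0},{"hand": 0,"x": 0,"y": 0,"z": -1,"wx": 0,"wy": 0,"wz": 0},{"hand": 0,"x": 0,"y": -0.3,"z": -1,"wx": 0,"wy": 0,"wz": 0},{"hand": 0,"x": 0,"y": -0.6,"z": -1,"wx": 0,"wy": 0,"wz": 0},{"hand": 0,"x": 0,"y": -0.9,"z": -0.5,"wx": 0,"wy": 0,"wz": 0},{"hand": 0,"x": 0,"y": -0.9,"z": 0,"wx": 0,"wy": 0,"wz": 0},{"hand": 0,"x": 0,"y": -0.9,"z": 0,"wx": 0,"wy": 0,"wz": 0},{"hand": 0,"x": 0,"y": -0.9,"z": 0,"wx": 0,"wy": 0,"wz": 0},{"hand": 0,"x": 0,"y": -0.9,"z": 0,"wx": 0,"wy": 0,"wz": 0},{"hand": 0,"x": 0,"y": -0.9,"z": 0,"wx": 0,"wy": 0,"wz": 0},{"hand": 0,"x": 0,"y": -0.5,"z": 0,"wx": 0,"wy": 0,"wz": 0}]}}

```text
clock: 22.52
tool_pos: [0.4768, -0.1869, 0.2154]
ee_rot: [-3.14, 0.001, 0.185]
wrist_force: [-0.9, -0.5, -0.4]
width: 0.573
```

```bash
python3 - <<'E'
from h import *
o=st();print(tobin(o['tool_pos']));delta(toworld([-.045,.003,.2]),[np.pi,0,.185])
p,d=imaging.camera('side');cv2.imwrite('pics/s9.png',p[:,:,::-1])
E
```

```text
t 22.52 pos [ 0.4768 -0.1869  0.2154] rot [-3.14e+00  1.00e-03  1.85e-01] F [-0.9 -0.5 -0.4] w 0.573 q [-0.26  0.56  0.93  1.85 -0.53  1.   -0.49]
[-0.0848994  -0.14287094  0.2153513 ]
units xyz [ 1.33 -4.86  0.52] turn units [-0.01  0.01 -0.  ]
```

View pics/s9.png

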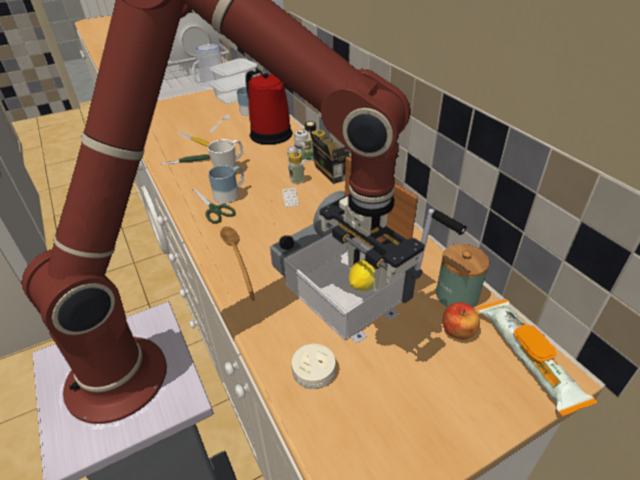

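Call:
{"fn": "play_rows", "kwargs": {"commands": [{"hand": 0,"x": 0.13,"y": -0.5,"z": 0,"wx": 0,"wy": 0,"wz": 0},{"hand": 0,"x": 0.3,"y": -0.9,"z": 0,"wx": 0,"wy": 0,"wz": 0},{"hand": 0,"x": 0.3,"y": -1,"z": 0,"wx": 0,"wy": 0,"wz": 0},{"hand": 0,"x": 0.3,"y": -1,"z": 0,"wx": 0,"wy": 0,"wz": 0},{"hand": 0,"x": 0.3,"y": -0.9,"z": 0,"wx": 0,"wy": 0,"wz": 0},{"hand": 0,"x": 0,"y": -0.56,"z": 0,"wx": 0,"wy": 0,"wz": 0},{"hand": 0,"x": 0,"y": 0,"z": 0.5,"wx": 0,"wy": 0,"wz": 0},{"hand": 0,"x": 0,"y": 0,"z": 0.8,"wx": 0,"wy": 0,"wz": 0},{"hand": 0,"x": 0,"y": 0,"z": 0.8,"wx": 0,"wy": 0,"wz": 0},{"hand": 0,"x": 0,"y": 0,"z": 0,"wx": 0,"wy": 0,"wz": 0}]}}

```text
clock: 23.82
tool_pos: [0.4884, -0.039, 0.151]
ee_rot: [-3.141, 0.004, 0.181]
wrist_force: [0.7, -0.0, -0.5]
width: 0.576
```

```bash
python3 - <<'E'
from h import *
o=st();print(tobin(o['tool_pos']));delta(toworld([-.045,.003,.03]),[np.pi,0,.185])
p,d=imaging.camera('side');cv2.imwrite('pics/s10.png',p[:,:,::-1])
p,d=imaging.camera('scene');cv2.imwrite('pics/sc10.png',p[:,:,::-1])
p,d=imaging.camera('wrist');cv2.imwrite('pics/w10.png',p[:,:,::-1])
E
```

```text
t 23.82 pos [ 0.4884 -0.039   0.151 ] rot [-3.141  0.004  0.181] F [ 0.7 -0.  -0.5] w 0.576 q [-0.53  0.62  0.88  1.98 -0.64  0.85 -0.68]
[-0.04628023  0.00039435  0.15098575]
units xyz [ 0.06 -0.09  4.03] turn units [-0.    0.04 -0.04]
```

View pics/s10.png

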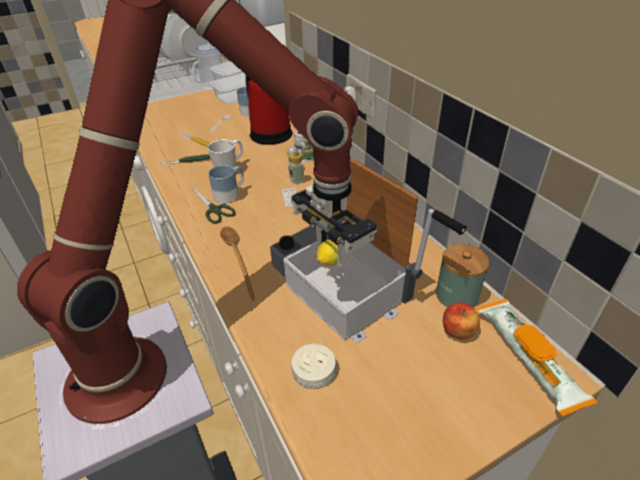

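View pics/w10.png

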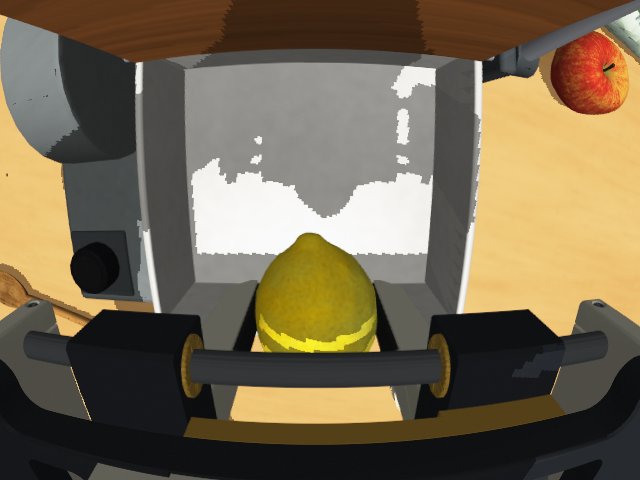

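Call:
{"fn": "play_rows", "kwargs": {"commands": [{"hand": 0,"x": 0.05,"y": -0.05,"z": 0.5,"wx": 0,"wy": 0,"wz": 0},{"hand": 0,"x": 0,"y": 0,"z": 0.8,"wx": 0,"wy": 0,"wz": 0},{"hand": 0,"x": 0,"y": 0,"z": 0.8,"wx": 0,"wy": 0,"wz": 0},{"hand": 0,"x": 0,"y": 0,"z": 0.8,"wx": 0,"wy": 0,"wz": 0},{"hand": 0,"x": 0,"y": 0,"z": 0.6,"wx": 0,"wy": 0,"wz": 0},{"hand": 0,"x": 0,"y": 0,"z": 0.3,"wx": 0,"wy": 0,"wz": 0},{"hand": 0,"x": 0,"y": 0,"z": 0.1,"wx": 0,"wy": 0,"wz": 0},{"hand": 0,"x": 0,"y": 0,"z": 0,"wx": 0,"wy": 0,"wz": 0}]}}

```text
clock: 24.98
tool_pos: [0.4914, -0.0364, 0.0361]
ee_rot: [3.141, -0.001, 0.183]
wrist_force: [0.6, -0.2, 0.0]
width: 0.572
```

Call:
{"fn": "play_rows", "kwargs": {"commands": [{"hand": 0,"x": 0,"y": 0,"z": 0.1,"wx": 0,"wy": 0,"wz": 0},{"hand": 0,"x": 0,"y": 0,"z": 0,"wx": 0,"wy": 0,"wz": 0}]}}

```text
clock: 25.22
tool_pos: [0.4912, -0.0362, 0.033]
ee_rot: [-3.142, -0.0, 0.183]
wrist_force: [-0.9, 0.1, -0.7]
width: 0.574
```

Call:
{"fn": "play_rows", "kwargs": {"commands": [{"hand": 0,"x": 0,"y": 0,"z": 0.1,"wx": 0,"wy": 0,"wz": 0},{"hand": 0,"x": 0,"y": 0,"z": 0.03,"wx": 0,"wy": 0,"wz": 0},{"hand": 0,"x": 0,"y": 0,"z": 0,"wx": 0,"wy": 0,"wz": 0}]}}

```text
clock: 25.6
tool_pos: [0.491, -0.0363, 0.0288]
ee_rot: [-3.142, 0.0, 0.183]
wrist_force: [-1.1, 0.4, -0.9]
width: 0.575
```

Call:
{"fn": "play_rows", "kwargs": {"commands": [{"hand": 0,"x": 0,"y": 0,"z": 0.06,"wx": 0,"wy": 0,"wz": 0},{"hand": 0,"x": 0,"y": 0,"z": 0,"wx": 0,"wy": 0,"wz": 0}]}}

```text
clock: 25.85
tool_pos: [0.4912, -0.0363, 0.0271]
ee_rot: [3.141, -0.0, 0.183]
wrist_force: [0.4, 0.6, -0.9]
width: 0.576
```

Call:
{"fn": "play_rows", "kwargs": {"commands": [{"hand": 0,"x": 0,"y": 0,"z": 0.06,"wx": 0,"wy": 0,"wz": 0},{"hand": 0,"x": 0,"y": 0,"z": 0,"wx": 0,"wy": 0,"wz": 0}]}}

```text
clock: 26.1
tool_pos: [0.4913, -0.0364, 0.0269]
ee_rot: [-3.14, -0.002, 0.183]
wrist_force: [-2.6, 0.0, 13.7]
width: 0.572
```

The lemon is on the bin floor. I'll open slowly and lift straight out.

Call:
{"fn": "play_rows", "kwargs": {"commands": [{"hand": 0,"x": 0,"y": 0,"z": -0.05,"wx": 0,"wy": 0,"wz": 0},{"hand": 0.65,"x": 0,"y": 0,"z": 0,"wx": 0,"wy": 0,"wz": 0},{"hand": 0.75,"x": 0,"y": 0,"z": 0,"wx": 0,"wy": 0,"wz": 0},{"hand": 0.9,"x": 0,"y": 0,"z": 0,"wx": 0,"wy": 0,"wz": 0},{"hand": 0.9,"x": 0,"y": 0,"z": 0,"wx": 0,"wy": 0,"wz": 0},{"hand": 0.9,"x": 0,"y": 0,"z": -0.3,"wx": 0,"wy": 0,"wz": 0},{"hand": 0.9,"x": 0,"y": 0,"z": -0.8,"wx": 0,"wy": 0,"wz": 0},{"hand": 0.9,"x": 0,"y": 0,"z": -1,"wx": 0,"wy": 0,"wz": 0},{"hand": 0.9,"x": 0,"y": 0,"z": -1,"wx": 0,"wy": 0,"wz": 0},{"hand": 0.9,"x": 0,"y": 0,"z": -1,"wx": 0,"wy": 0,"wz": 0},{"hand": 0.9,"x": 0,"y": 0,"z": -1,"wx": 0,"wy": 0,"wz": 0},{"hand": 0.9,"x": 0,"y": 0,"z": -1,"wx": 0,"wy": 0,"wz": 0}]}}

```text
clock: 27.6
tool_pos: [0.4907, -0.0364, 0.2113]
ee_rot: [-3.142, -0.0, 0.183]
wrist_force: [0.4, 0.0, -0.6]
width: 0.9
```

```bash
python3 - <<'E'
from h import *
o=st();print(tobin(o['tool_pos']));delta(toworld([-.058,.162,.2]),[np.pi,0,np.pi/2+.185])
c=imaging.get_calibration('wrist');p,d=imaging.camera('wrist');W=wcloud(d,c);cv2.imwrite('pics/w11.png',p[:,:,::-1]);np.savez('pics/w11.npz',p=p,d=d,W=W)
E
```

```text
t 27.6 pos [ 0.4907 -0.0364  0.2113] rot [-3.142 -0.     0.183] F [ 0.4  0.  -0.6] w 0.9 q [-0.6   0.54  0.97  1.91 -0.54  0.98 -0.77]
[-0.04353958  0.0025758   0.21129616]
units xyz [-0.49 -5.31  0.38] turn units [  0.    -0.   -13.11]
```

View pics/w11.png

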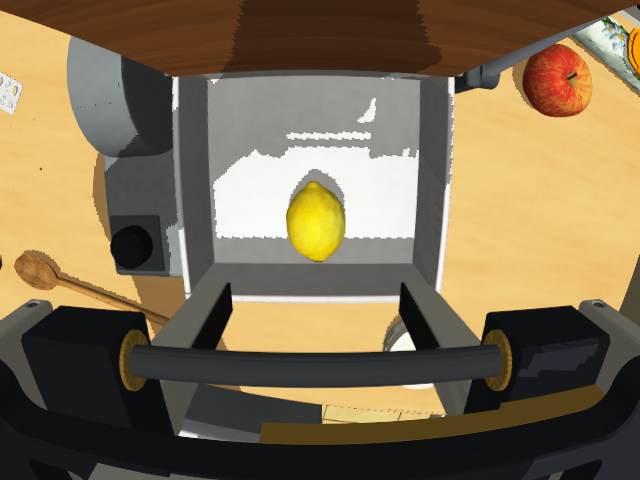

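```bash
python3 - <<'E'
from h import *
z=np.load('pics/w11.npz');p=z['p'];d=z['d'];W=z['W']
v,u=np.mgrid[:480,:640]
m=(p.max(-1)<60)&(d>0)&(u>105)&(u<155)&(v>222)&(v<270)&(W[...,2]>.086)&(W[...,2]<.1)
X=np.array([tobin(a) for a in W[m]]);print(len(X),X.mean(0),X.min(0),X.max(0))
h=cv2.cvtColor(p,cv2.COLOR_RGB2HSV)
m=(h[...,0]>20)&(h[...,0]<35)&(h[...,1]>150)&(d>0)&(u>280)&(u<350)&(v>175)&(v<265)&(W[...,2]<.08)
X=np.array([tobin(a) for a in W[m]]);print('lemon',X.mean(0),X.min(0),X.max(0))
E
```

```text
1150 [-0.05208809  0.16378033  0.09210794] [-0.07082853  0.14813497  0.08602999] [-0.03525435  0.18309862  0.09531499]
lemon [-0.03999774  0.00390354  0.05277785] [-0.09091745 -0.0219525   0.00571966] [-0.00652025  0.03099215  0.06287808]
```

Call:
{"fn": "play_rows", "kwargs": {"commands": [{"hand": 0.5,"x": 0,"y": -0.3,"z": -0.5,"wx": 0,"wy": 0,"wz": 0},{"hand": 0,"x": -0.1,"y": -0.8,"z": -0.3,"wx": 0,"wy": 0,"wz": 0},{"hand": 0,"x": -0.2,"y": -1,"z": 0,"wx": 0,"wy": 0,"wz": 0},{"hand": 0,"x": -0.2,"y": -1,"z": 0,"wx": 0,"wy": 0,"wz": 0},{"hand": 0,"x": 0,"y": -1,"z": 0,"wx": 0,"wy": 0,"wz": 0},{"hand": 0,"x": 0,"y": -0.8,"z": 0,"wx": 0,"wy": 0,"wz": 0},{"hand": 0,"x": 0,"y": -0.4,"z": 0,"wx": 0,"wy": 0,"wz": 0},{"hand": 0,"x": 0,"y": 0,"z": 0,"wx": 0,"wy": 0,"wz": -0.94},{"hand": 0,"x": 0,"y": 0,"z": 0,"wx": 0,"wy": 0,"wz": -0.94},{"hand": 0,"x": 0,"y": 0,"z": 0,"wx": 0,"wy": 0,"wz": -0.94},{"hand": 0,"x": 0,"y": 0,"z": 0,"wx": 0,"wy": 0,"wz": -0.94},{"hand": 0,"x": 0,"y": 0,"z": 0,"wx": 0,"wy": 0,"wz": -0.94}]}}

```text
clock: 29.15
tool_pos: [0.4471, 0.1168, 0.2338]
ee_rot: [3.142, 0.001, 0.75]
wrist_force: [-0.6, 0.2, -0.1]
width: 0.01
```

Call:
{"fn": "play_rows", "kwargs": {"commands": [{"hand": 0,"x": 0,"y": 0,"z": 0,"wx": 0,"wy": 0,"wz": -0.94},{"hand": 0,"x": 0,"y": 0,"z": 0,"wx": 0,"wy": 0,"wz": -0.94},{"hand": 0,"x": 0,"y": 0,"z": 0,"wx": 0,"wy": 0,"wz": -0.94},{"hand": 0,"x": 0,"y": 0,"z": 0,"wx": 0,"wy": 0,"wz": -0.94},{"hand": 0,"x": 0,"y": 0,"z": 0,"wx": 0,"wy": 0,"wz": -0.94},{"hand": 0,"x": 0,"y": 0,"z": 0,"wx": 0,"wy": 0,"wz": -0.94},{"hand": 0,"x": 0,"y": 0,"z": 0,"wx": 0,"wy": 0,"wz": -0.94},{"hand": 0,"x": 0,"y": 0,"z": 0,"wx": 0,"wy": 0,"wz": -0.94},{"hand": 0,"x": 0,"y": 0,"z": 0,"wx": 0,"wy": 0,"wz": -0.94},{"hand": 0,"x": 0,"y": 0,"z": 0,"wx": 0,"wy": 0,"wz": 0}]}}

```text
clock: 30.4
tool_pos: [0.4472, 0.1167, 0.2338]
ee_rot: [-3.141, 0.0, 1.76]
wrist_force: [0.1, 0.9, 0.8]
width: 0.002
```

```bash
python3 - <<'E'
from h import *
o=st();print(tobin(o['tool_pos']));delta(toworld([-.058,.164,.112]),[np.pi,0,np.pi/2+.185])
p,d=imaging.camera('side');cv2.imwrite('pics/s12.png',p[:,:,::-1])
p,d=imaging.camera('wrist');cv2.imwrite('pics/w12.png',p[:,:,::-1])
E
```

```text
t 30.4 pos [0.4472 0.1167 0.2338] rot [-3.141  0.     1.76 ] F [0.1 0.9 0.8] w 0.002 q [-0.74  0.36  0.59  1.94 -0.25  0.91  0.17]
[-0.05816999  0.16103809  0.23377534]
units xyz [0.1  0.01 4.06] turn units [-0.    0.    0.03]
```

View pics/s12.png

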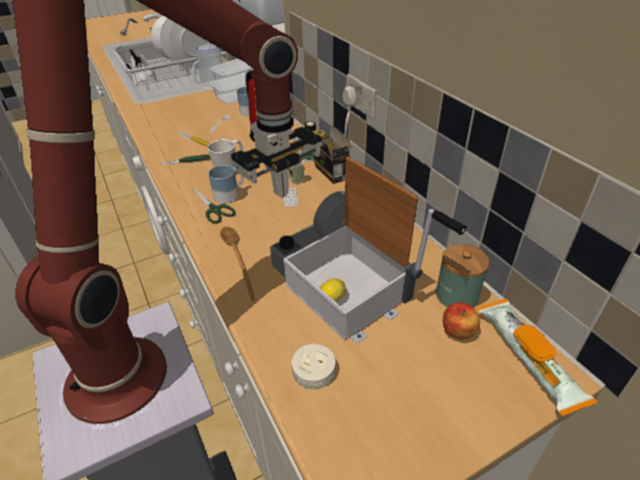

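View pics/w12.png

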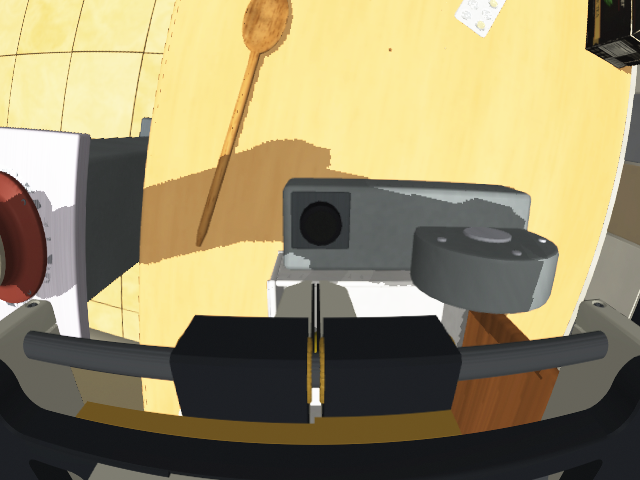

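Call:
{"fn": "play_rows", "kwargs": {"commands": [{"hand": 0,"x": 0.07,"y": 0.05,"z": 0.5,"wx": 0,"wy": 0,"wz": 0},{"hand": 0,"x": 0,"y": 0,"z": 1,"wx": 0,"wy": 0,"wz": 0},{"hand": 0,"x": 0,"y": 0,"z": 1,"wx": 0,"wy": 0,"wz": 0},{"hand": 0,"x": 0,"y": 0,"z": 0.9,"wx": 0,"wy": 0,"wz": 0},{"hand": 0,"x": 0,"y": 0,"z": 0.6,"wx": 0,"wy": 0,"wz": 0},{"hand": 0,"x": 0,"y": 0,"z": 0.29,"wx": 0,"wy": 0,"wz": 0},{"hand": 0,"x": 0,"y": 0,"z": 0,"wx": 0,"wy": 0,"wz": 0}]}}

```text
clock: 31.38
tool_pos: [0.4481, 0.1196, 0.1044]
ee_rot: [-3.14, 0.0, 1.762]
wrist_force: [-0.2, 0.5, -0.4]
width: 0.005
```

```bash
python3 - <<'E'
from h import *
o=st();print(tobin(o['tool_pos']))
p,d=imaging.camera('side');cv2.imwrite('pics/s13.png',cv2.resize(p[100:350,200:500,::-1],(720,600)))
E
```

```text
t 31.38 pos [0.4481 0.1196 0.1044] rot [-3.14   0.     1.762] F [-0.2  0.5 -0.4] w 0.005 q [-0.62  0.55  0.46  2.09 -0.43  0.59  0.33]
[-0.05677028  0.16370761  0.10443639]
```

View pics/s13.png

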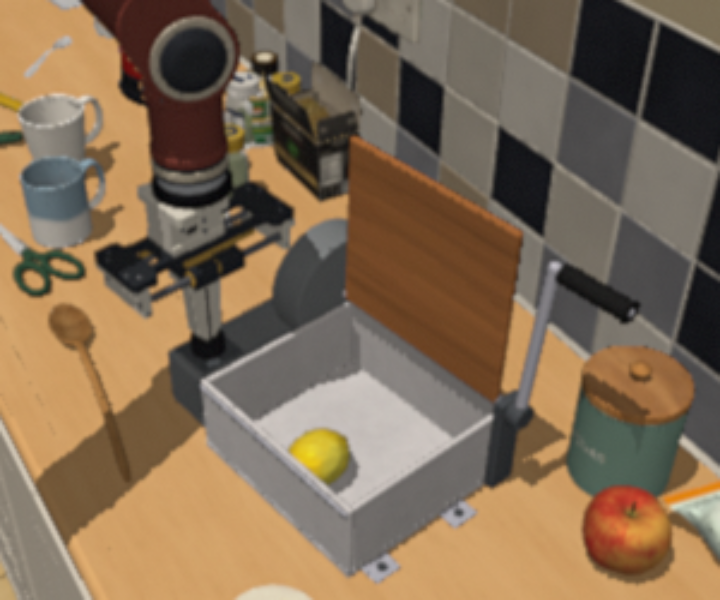

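The fingers are right over the cap and clear of the lid's sweep, so I'll press now.

Call:
{"fn": "play_rows", "kwargs": {"commands": [{"hand": 0,"x": 0,"y": 0,"z": 0.15,"wx": 0,"wy": 0,"wz": 0},{"hand": 0,"x": 0,"y": 0,"z": 0.12,"wx": 0,"wy": 0,"wz": 0},{"hand": 0,"x": 0,"y": 0,"z": 0.12,"wx": 0,"wy": 0,"wz": 0},{"hand": 0,"x": 0,"y": 0,"z": 0.12,"wx": 0,"wy": 0,"wz": 0}]}}

```text
clock: 31.92
tool_pos: [0.45, 0.1202, 0.0907]
ee_rot: [3.138, -0.001, 1.763]
wrist_force: [0.2, 0.4, 5.7]
width: 0.006
```

Call:
{"fn": "play_rows", "kwargs": {"commands": [{"hand": 0,"x": 0,"y": 0,"z": 0.08,"wx": 0,"wy": 0,"wz": 0},{"hand": 0,"x": 0,"y": 0,"z": 0,"wx": 0,"wy": 0,"wz": 0}]}}

```text
clock: 32.17
tool_pos: [0.45, 0.1203, 0.089]
ee_rot: [3.138, -0.001, 1.762]
wrist_force: [-1.4, 1.3, 15.3]
width: 0.007
```

Call:
{"fn": "play_rows", "kwargs": {"commands": [{"hand": 0,"x": 0,"y": 0,"z": 0,"wx": 0,"wy": 0,"wz": 0},{"hand": 0,"x": 0,"y": 0,"z": 0,"wx": 0,"wy": 0,"wz": 0},{"hand": 0,"x": 0,"y": 0,"z": 0,"wx": 0,"wy": 0,"wz": 0},{"hand": 0,"x": 0,"y": 0,"z": 0,"wx": 0,"wy": 0,"wz": 0},{"hand": 0,"x": 0,"y": 0,"z": 0,"wx": 0,"wy": 0,"wz": 0},{"hand": 0,"x": 0,"y": 0,"z": 0,"wx": 0,"wy": 0,"wz": 0},{"hand": 0,"x": 0,"y": 0,"z": 0,"wx": 0,"wy": 0,"wz": 0},{"hand": 0,"x": 0,"y": 0,"z": 0,"wx": 0,"wy": 0,"wz": 0},{"hand": 0,"x": 0,"y": 0,"z": 0,"wx": 0,"wy": 0,"wz": 0},{"hand": 0,"x": 0,"y": 0,"z": 0,"wx": 0,"wy": 0,"wz": 0},{"hand": 0,"x": 0,"y": 0,"z": 0,"wx": 0,"wy": 0,"wz": 0},{"hand": 0,"x": 0,"y": 0,"z": 0,"wx": 0,"wy": 0,"wz": 0}]}}

```text
clock: 33.67
tool_pos: [0.45, 0.1203, 0.089]
ee_rot: [3.138, -0.001, 1.762]
wrist_force: [-1.5, 1.4, 15.1]
width: 0.003
```

Call:
{"fn": "play_rows", "kwargs": {"commands": [{"hand": 0,"x": 0,"y": 0,"z": 0,"wx": 0,"wy": 0,"wz": 0},{"hand": 0,"x": 0,"y": 0,"z": 0,"wx": 0,"wy": 0,"wz": 0},{"hand": 0,"x": 0,"y": 0,"z": 0,"wx": 0,"wy": 0,"wz": 0},{"hand": 0,"x": 0,"y": 0,"z": 0,"wx": 0,"wy": 0,"wz": 0},{"hand": 0,"x": 0,"y": 0,"z": 0,"wx": 0,"wy": 0,"wz": 0},{"hand": 0,"x": 0,"y": 0,"z": 0,"wx": 0,"wy": 0,"wz": 0},{"hand": 0,"x": 0,"y": 0,"z": 0,"wx": 0,"wy": 0,"wz": 0},{"hand": 0,"x": 0,"y": 0,"z": 0,"wx": 0,"wy": 0,"wz": 0}]}}

```text
clock: 34.67
tool_pos: [0.45, 0.1203, 0.089]
ee_rot: [3.138, -0.001, 1.762]
wrist_force: [-0.9, 0.7, 14.3]
width: 0.009
```

```bash
python3 - <<'E'
from h import *
o=st();print(tobin(o['tool_pos']))
p,d=imaging.camera('side');cv2.imwrite('pics/s14.png',p[:,:,::-1]);W=cloud('side',d)
z=np.load('pics/side0.npz')
for u,v in [(370,307),(380,315),(390,323),(345,260),(360,290),(330,255)]:print(W[v,u].round(4),cloud('side',z['d'])[v,u].round(4))
E
```

```text
t 34.67 pos [0.45   0.1203 0.089 ] rot [ 3.138e+00 -1.000e-03  1.762e+00] F [-0.9  0.7 14.3] w 0.009 q [-0.6   0.58  0.43  2.1  -0.46  0.54  0.36]
[-0.05475949  0.16404006  0.08902701]
[ 0.4891 -0.19    0.1286] [ 0.4898 -0.189   0.1272]
[ 0.4945 -0.2169  0.1287] [ 0.4949 -0.2163  0.1279]
[ 0.4993 -0.2432  0.1293] [ 0.5    -0.2424  0.1281]
[ 0.5306 -0.0266  0.1052] [ 0.5307 -0.0265  0.1051]
[ 0.5093 -0.1232  0.1057] [ 0.5096 -0.1228  0.1052]
[0.5099 0.0061 0.1044] [0.5091 0.0047 0.1058]
```

View pics/s14.png

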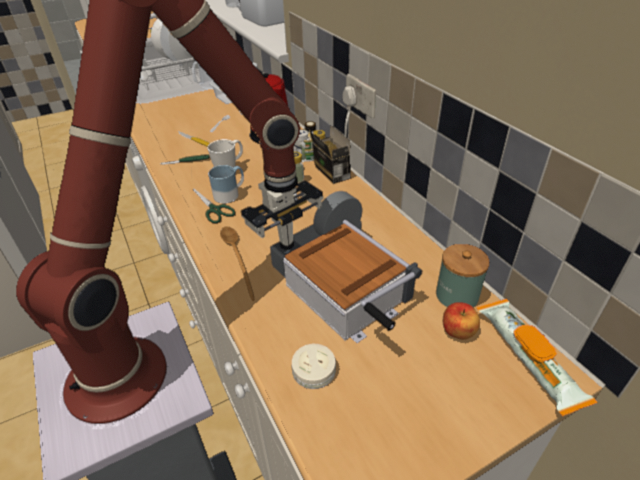

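The lid and grip are back at their original places, within about 1 mm. I'll hold a little longer, then back off.

Call:
{"fn": "play_rows", "kwargs": {"commands": [{"hand": 0,"x": 0,"y": 0,"z": 0,"wx": 0,"wy": 0,"wz": 0},{"hand": 0,"x": 0,"y": 0,"z": 0,"wx": 0,"wy": 0,"wz": 0},{"hand": 0,"x": 0,"y": 0,"z": 0,"wx": 0,"wy": 0,"wz": 0},{"hand": 0,"x": 0,"y": 0,"z": 0,"wx": 0,"wy": 0,"wz": 0},{"hand": 0,"x": 0,"y": 0,"z": 0,"wx": 0,"wy": 0,"wz": 0},{"hand": 0,"x": 0,"y": 0,"z": 0,"wx": 0,"wy": 0,"wz": 0},{"hand": 0,"x": 0,"y": 0,"z": -0.3,"wx": 0,"wy": 0,"wz": 0},{"hand": 0,"x": 0,"y": 0,"z": -0.6,"wx": 0,"wy": 0,"wz": 0},{"hand": 0,"x": 0,"y": 0,"z": -1,"wx": 0,"wy": 0,"wz": 0},{"hand": 0,"x": 0,"y": 0,"z": -1,"wx": 0,"wy": 0,"wz": 0},{"hand": 0,"x": 0,"y": 0,"z": -1,"wx": 0,"wy": 0,"wz": 0},{"hand": 0,"x": 0,"y": 0,"z": 0,"wx": 0,"wy": 0,"wz": 0}]}}

```text
clock: 36.22
tool_pos: [0.4491, 0.1197, 0.2057]
ee_rot: [3.139, -0.001, 1.763]
wrist_force: [0.1, -0.5, -0.7]
width: 0.002
```

```bash
python3 - <<'E'
from h import *
o=st()
p,d=imaging.camera('side');cv2.imwrite('pics/s15.png',p[:,:,::-1]);W=cloud('side',d)
z=np.load('pics/side0.npz');W0=cloud('side',z['d'])
for a in[(slice(305,320),slice(368,388)),(slice(255,290),slice(335,365))]:print(np.median((W-W0)[a].reshape(-1,3),0).round(4))
df=cv2.absdiff(p,z['p']).max(-1)
for n,a in dict(tin=(slice(340,395),slice(285,345)),apple=(slice(298,345),slice(438,485)),mug=(slice(165,205),slice(205,245)),jar=(slice(145,190),slice(285,310)),button=(slice(230,260),slice(272,300))).items():print(n,df[a].mean().round(1))
E
```

```text
t 36.23 pos [0.4491 0.1197 0.2057] rot [ 3.139e+00 -1.000e-03  1.763e+00] F [ 0.1 -0.5 -0.7] w 0.002 q [-0.73  0.4   0.58  1.98 -0.29  0.84  0.21]
[-0. -0.  0.]
[ 0.  0. -0.]
tin 1.6
apple 1.5
mug 27.1
jar 53.1
button 15.3
```

View pics/s15.png

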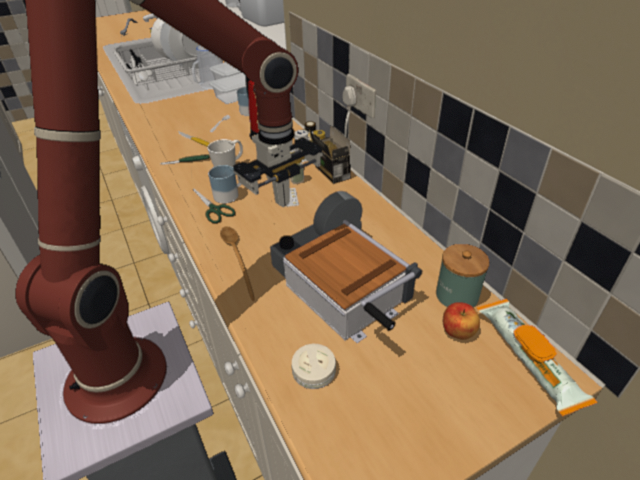

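```bash
python3 -c "
from station import ctrl
print(ctrl.sign_off())"
```

```text
the job is handed in; nothing more can be done
None
```

The lemon is in the produce bin and the lid is shut. I handed the job in at about 36 s of the 72 s allowed.

- **Lever:** I raised it step by step until the resistance rose from about 8 N to a steady 14 N, near 1.62 rad. That is about 6 N extra, inside the 3–15 N window. After letting go, the lid held at about 1.58–1.59 rad.
- **Lemon:** I lowered it to the floor near the middle of the bin before opening the fingers. The fingers showed about 14 N when it touched down, a little firmer than intended. Afterwards it lay at about (-40, +4) mm in bin coordinates.
- **Button:** I pressed it to the bottom with about 15 N and held it for about 3.3 s. The lid looked shut before I let the button up.

**Last checks:**
- The lid and grip are back at their starting positions, with a median depth difference of 0 mm, and the arm is clear of everything with about zero wrist force.
- The tin and apple are unchanged in the pictures.
- The image difference for the mug and spice jar was high, because the gripper or its shadow fell on them. Both could be seen standing earlier, and the arm felt no contact near them.

**Disagreements:**
- The resistance at the stop climbed faster than the stated 0.8 N/mm, at about 2–2.5 N/mm measured. The gripper was about 6 cm from the wall and clear of the jar, so I took it to be the stop.
- During the middle of the swing my path ran slightly inside the true arc, which gave up to about 27 N along the lever arm. I corrected that before the stop.

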